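# Grease the spindle bearing with the push gun

## Robot

A 6-joint arm with a two-finger parallel gripper is mounted at the origin on the work surface. World frame = base frame: x ahead of the robot, y to its left, z up, the work surface at z = 0. Lengths are in m, angles in rad, forces in N, time in s.
With the tool pointing down it reaches from about 0.225 to 0.875 m from the base axis. Payload 3.4 kg.
Tool frame: the origin (TCP) lies between the finger pads; the fingertips stand 22 mm ahead of it and the grasp point (between the pads) lies 3 mm ahead of it; z points along the fingers, y is the direction in which the jaws open and shut (so a half turn about z gives the same grasp; the last joint's range is limited). The gripper opens to 85 mm and grips with 20 to 120 N. Pads are 22 mm wide; open, the fingers measure 114 mm over their backs; the gripper's body (76 mm by 85 mm) begins 54 mm behind the grasp point. The pads swing forward as they close: fully open they stand 13 mm farther back than shut.
Start: joints at [-1.362, 0.276, 1.505, -0, 1.361, -0.121], TCP at [0.186, -0.544, 0.253] pointing down, gripper open.
Joint ranges: [-2.89, 2.89], [-0.75, 2.08], [0.22, 2.7], [-1.18, 4.32], [0.11, 2.71], [-2.7, 2.7]. Speed limits (rad/s): [2.57, 2.57, 3.14, 3.14, 3.14, 3.14].

## Interface

Orientations are given as a 3x3 rotation matrix whose columns are the frame's x, y, z axes.
In Python, from bench import r, viewer gives the robot as it stands. The module is installed in compiled form; this text tells all that it offers.
- The arm moves only by the shell command python3 -m creep 'ROWS' [OPENING] [FORCE]. ROWS is JSON, a list of rows, each an object with "linear": the shift along the tool's x, y, z each as a share of 0.12 m, from -1 to 1, a list of three; "delta_rot": the turn, a rotation vector about the tool's x, y, z each as a share of 180 degrees, from -1 to 1, a list of three. A call has 1 to 8 rows; each row is the pose to reach, as a shift and turn from the pose measured when the call began, along the tool's axes at that moment, turning the shorter way round; what a row does not reach only later rows make up. A row lasts 1/10 s, in which the tool goes at most 50 mm and 8.59 degrees, less where a joint would pass 70% of its speed; a pose out of reach is approached as far as the arm can. A call with a number of a shift or a turn outside -1 to 1 is refused whole. A call with a gripper value outside its range is refused whole. OPENING is the closure in counts, from 0 (fully open) to 255 (shut), set as the call begins (- or left out, the last holds). The fingers move at their own pace and stop on an object; FORCE is the grip in N (left out, the last holds). Time passes only in rows, so rows that repeat a pose let the fingers close. It gives the time, the measured TCP pose, the force and the opening at its end, in the units of the state.
- r.state(): the state, without advancing time (a new reading comes with each control period).
- viewer.camera(name): name is "scene" or "top" or "wrist"; returns the picture (400x640x3 uint8, blue, green, red); there is no depth.
- viewer.get_calibration(name): a dict with "fx", "fy", "cx", "cy" (pixels), "position" and "rotation" of the camera in the world. Camera axes: x right, y up, looking along -z (the intrinsics and any distortion apply to the point x, -y, -z); pixel columns grow to the right and rows downward; lengths in m; the calibration is good to about 2 mm. A picture is of the moment at which its call begins: read the wrist's pose just before it. get_calibration takes no time and is no camera call; for the wrist camera it gives the pose at the moment of the call.
- r.close_job(): hands the job in, once; it reports no verdict.
The state is a dict: "clock": time; "joint_pos": joint angles; "qd": joint speeds; "effort": joint torques, N m; "ee_pos": TCP position; "eef_rot": TCP orientation; "ft_force": force on the tool from outside, world axes, zero at the start; "torque": the same for the moment, N m; "opening": opening from 0.0 (shut) to 1.0 (fully open).
Only numpy, scipy, OpenCV 4.12 (cv2) and the standard library are available. Lean on these libraries where they do the work, as an engineer would, in place of code of your own. Each camera call takes 0.05 s, during which the arm holds its last target.

## Task

The little push-type grease gun has fallen over on the bench: first stand it upright on its steel nose and let go of it there. Then take it again and press its nose squarely, straight along the nipple's tilted axis, onto the grease nipple of the bearing pedestal until it snaps fully home, and keep pushing so that the gun's spring is squeezed nearly all the way in. Finish while still gripping the gun and holding it pushed in; leave the other things on the bench where they are.

Things in the scene. Friction and masses are not known exactly. Their poses are not given: they have to be found in the camera images.
- gun: Push-type grease gun, 116 mm long, 0.35 kg: grey cylinder 36 mm wide (grip, 46 to 112 mm from the origin), black end cap, sprung steel nose at the other end. Origin: centre of the nose's mouth with the spring relaxed; z runs along the gun to the black tail. At first it lies with its axis level, 18 mm above the bench. Standing on its nose, z points up and the origin is on the bench.
- mouth (a point): Centre of the nose's flat front face, on the gun's axis; axes as the gun's. The nose is an octagon 36 mm across flats over its first 10 mm (it stands and lies steadily on it), then 30 mm wide up to 32 mm, then a thin rod into the grip. Mouth: 16 mm hole with a lip 4.5 mm thick, behind it a chamber 22 mm wide, 27 mm deep from the face.
- tail (a point): Centre of the gun's black end, 116 mm from gun's origin along z. The centre of mass lies about 65 mm from that origin, in the grip.
- nose (a joint): Stroke of the sprung nose, in m: 0 relaxed, 0.012 pushed all the way into the gun (the 14 mm gap between steel nose and grey grip has shrunk to 2 mm). The spring pushes back with about 5.4 N at the start of the stroke and 12.6 N at the end.
- nipple_foot (a point): Centre of the flat round shoulder (32 mm wide, about 128 mm above the bench) from which the grease nipple rises 22 mm; z = the nipple's axis, pointing outwards, tilted 25 degrees from vertical towards the pedestal's -x side. Fully home, the face of the gun's nose lies flat on this shoulder, with mouth at this point and the gun's z along this z.
- nipple_tip (a point): Tip of the nipple, 22 mm from nipple_foot along its z. The nipple is a steel pin 13 mm thick that tapers over the last 6 mm to 6 mm at the tip; four sprung catch balls stand out to 20 mm width at 9.5 mm above the shoulder. Snapping the nose over them takes about 4 to 10 N.
- pedestal: Green bearing pedestal fixed to the bench; origin under the middle of its base (130 mm in x, 75 mm in y). Round housing 90 mm wide, centre 72 mm up; 24 mm shaft along y from -90 to +80 mm, 76 mm pulley at y = 42 to 66 mm. The nipple stands on top, leaning to -x; nothing else is higher than 117 mm.
- blank: Bystander: wooden block 100 x 75 x 45 mm with a carved dark bowl on it (87 mm high in all). Origin under its middle.
- file: Bystander: hand tool about 200 mm long with a handle, lying on the bench. Origin under its middle.
- wax: Bystander: amber jar, 60 mm wide, 50 mm high. Origin under its middle.
- cup: Bystander: dark cup, 76 mm wide, 90 mm high. Origin under its middle.
- brush: Bystander: brush lying on the bench. Origin under its middle.
- spanner: Bystander: spanner 160 mm long lying on the bench. Origin under its middle.
- offcut: Bystander: wood offcut 60 x 40 x 30 mm. Origin under its middle.

How it is judged:
By the outcome, as a careful person would: the job done as asked, in the order asked, and still so for the second after the job is handed in, while the arm keeps its last pose, push and grip.
It also fails if it takes over 64 s, if anything falls off the work surface, if the arm or the gripper's body presses on something with over 40 N, if the wrist force passes 120 N, or if a joint passes its speed limit or range.

## Working session

There is one attempt and no reset: what is moved stays moved. The work goes in short steps, Python scripts to look and compute and a shell command to move; the robot and the scene stay as the last step left them, time stands still between calls to the robot, and variables do not carry over. Pictures are saved under pics/ and viewed, and the job is handed in when it is done.

```bash
mkdir -p pics
python3 - <<'E'
from bench import r, viewer
import cv2
print(r.state())
for n in ("scene","top","wrist"):
    c=viewer.get_calibration(n); print(n,c)
    cv2.imwrite(f"pics/{n}0.png",viewer.camera(n))
E
```

```text
{'clock': 0.0, 'joint_pos': array([-1.36199369e+00,  2.76580709e-01,  1.50616015e+00,  4.43043869e-05,
        1.36063841e+00, -1.21024440e-01]), 'qd': array([-0.00033691, -0.00105696,  0.00035985, -0.00216377,  0.00138557,
        0.00017538]), 'effort': array([ 6.28099006e-04, -4.16769826e+01, -2.45808417e+01, -5.47545151e-04,
        1.08598653e-02, -8.42051634e-06]), 'ee_pos': array([ 0.18612605, -0.54353431,  0.25243702]), 'eef_rot': array([[ 9.46101411e-01,  3.23870364e-01, -3.27955616e-04],
       [ 3.23870427e-01, -9.46099815e-01,  1.75678638e-03],
       [ 2.58692299e-04, -1.76831320e-03, -9.99998403e-01]]), 'ft_force': array([ 0.71035003, -0.46153634, -0.38045412]), 'torque': array([-0.00999607, -0.00380783, -0.0206497 ]), 'opening': 1.0013430040415114}
scene {'fx': 499.1668629946061, 'fy': 499.1668629946061, 'cx': 316.20612057236656, 'cy': 209.76522939830963, 'position': array([ 0.98958259, -0.55074192,  1.17209766]), 'rotation': array([[ 0.78072216, -0.51049848,  0.36036678],
       [ 0.62484973,  0.64330311, -0.44240696],
       [-0.00597699,  0.570572  ,  0.82122583]])}
top {'fx': 374.4618872449941, 'fy': 374.4618872449941, 'cx': 313.96791840542073, 'cy': 202.03487272171924, 'position': array([0.36334948, 0.01868203, 1.08786218]), 'rotation': array([[-0.01568408,  0.97785173, -0.20871033],
       [-0.9998676 , -0.01443354,  0.00751348],
       [ 0.00433464,  0.20880054,  0.97794864]])}
wrist {'fx': 308.73781778877674, 'fy': 308.73781778877674, 'cx': 317.45688588575956, 'cy': 202.19327611249184, 'position': array([ 0.25537979, -0.51901131,  0.37300337]), 'rotation': array([[ 0.32483187,  0.90487652,  0.27510497],
       [-0.94577056,  0.31125207,  0.09295263],
       [-0.00151634, -0.29038016,  0.95691017]])}
```

View pics/scene0.png

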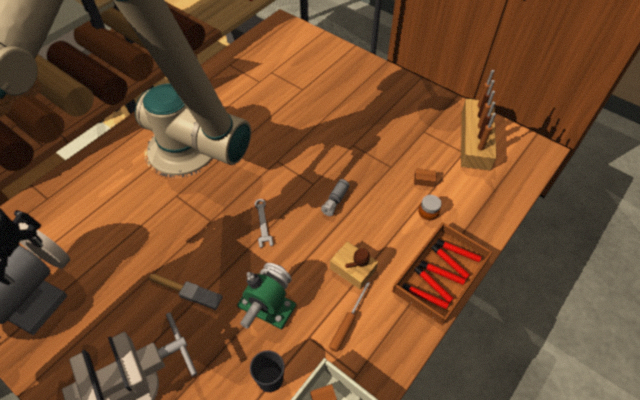

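View pics/top0.png

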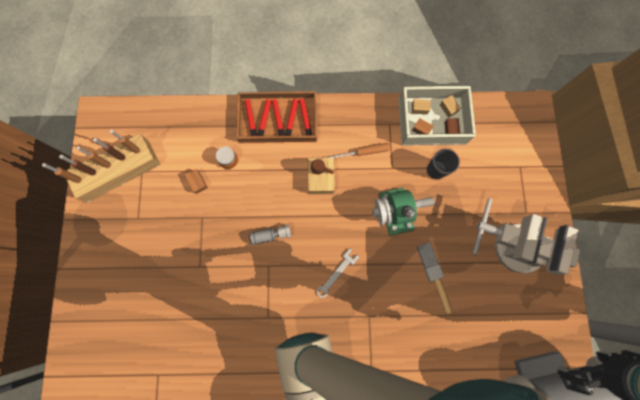

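View pics/wrist0.png

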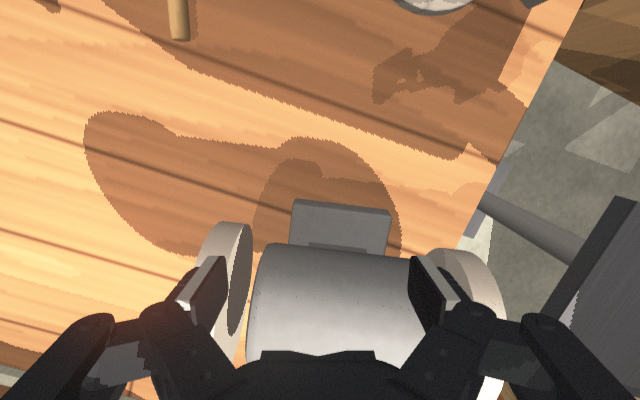

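```bash
cat > h.py <<'E'
import numpy as np, cv2
from bench import r, viewer
def ray(cal,uv):
    u,v=uv; d=np.array([(u-cal['cx'])/cal['fx'],-(v-cal['cy'])/cal['fy'],-1.0])
    d=cal['rotation']@d; return cal['position'],d/np.linalg.norm(d)
def onz(cal,uv,z):
    p,d=ray(cal,uv); return p+d*(z-p[2])/d[2]
def tri(rays):
    A=np.zeros((3,3));b=np.zeros(3)
    for p,d in rays:
        M=np.eye(3)-np.outer(d,d);A+=M;b+=M@p
    x=np.linalg.solve(A,b)
    return x,[np.linalg.norm((np.eye(3)-np.outer(d,d))@(x-p)) for p,d in rays]
def proj(cal,X):
    c=cal['rotation'].T@(np.asarray(X)-cal['position'])
    return cal['cx']+cal['fx']*c[0]/-c[2], cal['cy']-cal['fy']*c[1]/-c[2]
def crop(im,u0,v0,u1,v1,s,fn):
    c=cv2.resize(im[v0:v1,u0:u1],None,fx=s,fy=s,interpolation=cv2.INTER_CUBIC); cv2.imwrite(fn,c)
E
python3 - <<'E'
from h import *
t=cv2.imread('pics/top0.png'); s=cv2.imread('pics/scene0.png')
a=[cv2.resize(x,(400,300),interpolation=cv2.INTER_CUBIC) for x in (t[214:259,240:300],t[180:240,365:445],s[170:224,300:372],s[255:333,228:332])]
cv2.imwrite('pics/z0.png',np.vstack([np.hstack(a[:2]),np.hstack(a[2:])]))
E
```

```text
(no output)
```

View pics/z0.png

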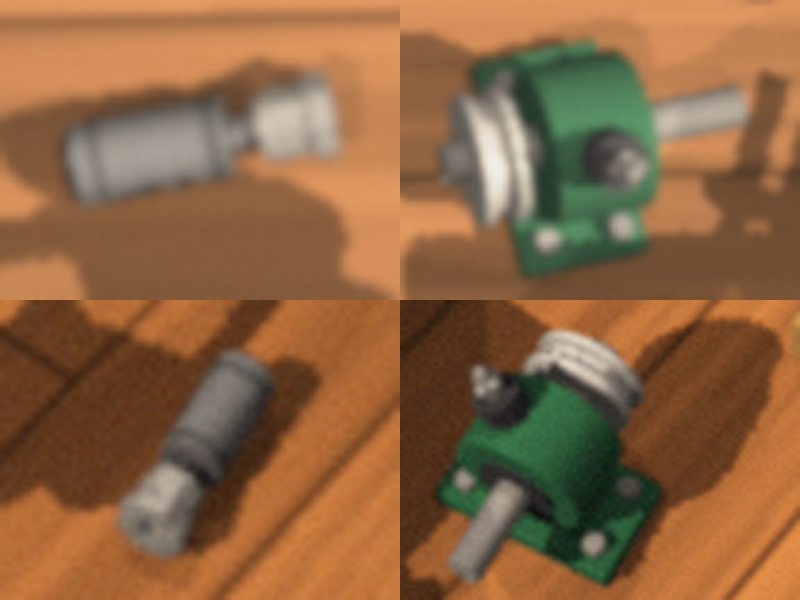

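Run:
```python
from h import *
T=viewer.get_calibration('top');S=viewer.get_calibration('scene')
a=onz(T,(250.5,238.3),.018);b=onz(T,(290.5,231),.018)
print('gun tail,nose',a,b,np.linalg.norm(a-b),'scene proj',proj(S,a),proj(S,b))
x,e=tri([ray(T,(410.6,212.4)),ray(S,(248.8,273.7))]);print('tip',x,e)
p=onz(T,(365+340/5,180+105/5),.072);q=onz(T,(365+45/5,180+160/5),.072);print('shaft',p,q,np.linalg.norm(p-q))
```

```text
gun tail,nose [0.48830462 0.19363874 0.018     ] [0.50758184 0.07921935 0.018     ] 0.11603192771403428 scene proj (np.float64(343.82797594343384), np.float64(183.64903363525764)) (np.float64(324.8408253151471), np.float64(212.32461519122003))
tip [ 0.53225859 -0.23493243  0.15027481] [np.float64(0.0008311806118239233), np.float64(0.0008311806118240897)]
shaft [ 0.57820902 -0.31999601  0.072     ] [ 0.54958219 -0.15437218  0.072     ] 0.16807959831833316
```

```bash
cat >> h.py <<'E'
from scipy.spatial.transform import Rotation as Ro
def unit(v): v=np.asarray(v,float); return v/np.linalg.norm(v)
def step(pos,R,s=None):
    s=s or r.state(); C=s['eef_rot']
    d=C.T@(np.asarray(pos)-s['ee_pos'])/0.12
    w=Ro.from_matrix(C.T@R).as_rotvec()/np.pi
    print('lin',d.round(3),'rot',w.round(4),'deg',np.degrees(np.linalg.norm(w*np.pi)).round(1))
def Rzy(z,y):
    z=unit(z);y=np.asarray(y,float);y=unit(y-z*(y@z));return np.column_stack([np.cross(y,z),y,z])
def st():
    s=r.state();print('t',round(s['clock'],2),'q',s['joint_pos'].round(3),'p',s['ee_pos'].round(4),'z',s['eef_rot'][:,2].round(3),'y',s['eef_rot'][:,1].round(3),'F',s['ft_force'].round(1),'op',round(s['opening'],3));return s
N=np.array([.166,-.986,0]);P=np.array([.986,.166,0]);D=np.array([0,0,-1.])
E
python3 - <<'E'
from h import *
step([.49,.10,.27],Rzy(D,P))
E
```

```text
lin [ 4.133 -4.255 -0.138] rot [-3.000e-04 -3.000e-04 -4.481e-01] deg 80.7
```

```bash
python3 -m creep '[{"linear":[0.45,-0.45,-0.15],"delta_rot":[0,0,-0.05]},{"linear":[0.7,-0.75,-0.15],"delta_rot":[0,0,-0.09]},{"linear":[1,-1,-0.15],"delta_rot":[0,0,-0.14]},{"linear":[1,-1,-0.15],"delta_rot":[0,0,-0.18]}]' 0 60
python3 - <<'E'
from h import *
st();step([.49,.10,.27],Rzy(D,P))
E
```

```text
clock: 0.55
ee_pos: [0.2617, -0.3872, 0.2709]
eef_rot: [[0.619, 0.785, 0.0], [0.785, -0.619, 0.004], [0.003, -0.002, -1.0]]
ft_force: [-0.6, -1.1, 0.1]
opening: 0.997
t 0.55 q [-1.127  0.103  1.685  0.002  1.357 -0.459] p [ 0.2617 -0.3872  0.2709] z [ 0.     0.004 -1.   ] y [ 0.785 -0.619 -0.002] F [-0.6 -1.1  0.1] op 0.997
lin [ 4.366 -1.021  0.023] rot [-2.000e-04 -1.200e-03 -2.657e-01] deg 47.8
```

```bash
python3 -m creep '[{"linear":[0.4,-0.1,0],"delta_rot":[0,0,-0.03]},{"linear":[0.8,-0.2,0],"delta_rot":[0,0,-0.06]},{"linear":[1,-0.25,0],"delta_rot":[0,0,-0.06]}]'
python3 -m creep '[{"linear":[0.4,-0.1,0],"delta_rot":[0,0,-0.03]},{"linear":[0.8,-0.2,0],"delta_rot":[0,0,-0.06]},{"linear":[1,-0.25,0],"delta_rot":[0,0,-0.06]}]'
python3 -m creep '[{"linear":[0.4,0,0],"delta_rot":[0,0,-0.03]},{"linear":[0.8,0,0],"delta_rot":[0,0,-0.06]},{"linear":[1,0,0],"delta_rot":[0,0,-0.06]}]'
python3 - <<'E'
from h import *
st();step([.49,.10,.27],Rzy(D,P))
E
```

```text
clock: 0.85
ee_pos: [0.3128, -0.271, 0.2711]
eef_rot: [[0.459, 0.889, 0.0], [0.889, -0.459, 0.006], [0.005, -0.002, -1.0]]
ft_force: [-0.1, -0.7, -0.8]
opening: 1.002
clock: 1.15
ee_pos: [0.3407, -0.1472, 0.2717]
eef_rot: [[0.281, 0.96, 0.0], [0.96, -0.281, 0.008], [0.007, -0.002, -1.0]]
ft_force: [0.6, 0.4, 0.1]
opening: 1.001
clock: 1.45
ee_pos: [0.3743, -0.0288, 0.2726]
eef_rot: [[0.092, 0.996, 0.001], [0.996, -0.092, 0.009], [0.009, -0.0, -1.0]]
ft_force: [0.3, -0.1, 0.0]
opening: 1.002
t 1.45 q [-0.271 -0.046  1.836  0.009  1.353 -0.181] p [ 0.3743 -0.0288  0.2726] z [ 0.001  0.009 -1.   ] y [ 0.996 -0.092 -0.   ] F [ 0.3 -0.1  0. ] op 1.002
lin [1.157 0.861 0.032] rot [ 0.0003 -0.0029 -0.0824] deg 14.8
```

```bash
python3 -m creep '[{"linear":[0.35,0.3,0],"delta_rot":[0,0,-0.04]},{"linear":[0.7,0.6,0],"delta_rot":[0,0,-0.08]},{"linear":[1,0.86,0],"delta_rot":[0,-0.003,-0.082]},{"linear":[1,0.86,0],"delta_rot":[0,-0.003,-0.082]}]'
python3 - <<'E'
from h import *
st()
im=viewer.camera('wrist');cv2.imwrite('pics/w1.png',im)
E
```

```text
clock: 1.85
ee_pos: [0.4914, 0.0848, 0.2731]
eef_rot: [[-0.169, 0.986, 0.003], [0.986, 0.169, 0.002], [0.001, 0.003, -1.0]]
ft_force: [-0.4, -1.2, 0.3]
opening: 1.001
t 1.85 q [ 0.03   0.147  1.626  0.002  1.365 -0.14 ] p [0.4914 0.0848 0.2731] z [ 0.003  0.002 -1.   ] y [0.986 0.169 0.003] F [-0.4 -1.2  0.3] op 1.001
```

View pics/w1.png

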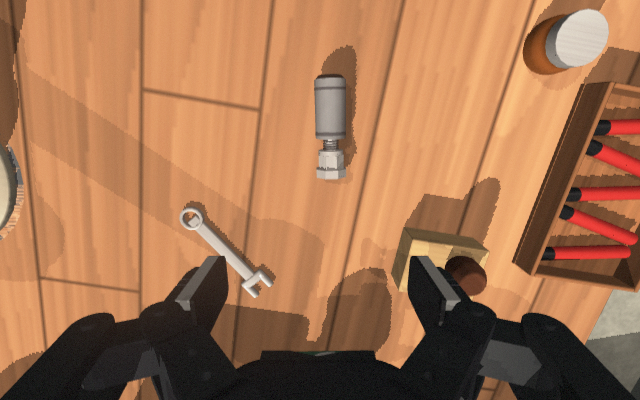

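Run:
```python
from h import *
im=cv2.imread('pics/w1.png');W=viewer.get_calibration('wrist')
crop(im,290,60,370,190,6 if 0 else 5,'pics/z1.png')
for uv in [(329.5,76),(330.5,104),(331,160),(331,175)]: print(uv,onz(W,uv,.018))
for X in [(.4883,.1936,.018),(.5076,.0792,.018),(.4883,.1936,.036),(.5076,.0792,.036)]: print(proj(W,X))
```

```text
(329.5, 76) [0.48527596 0.19508431 0.018     ]
(330.5, 104) [0.49186525 0.16560014 0.018     ]
(331, 160) [0.5042821  0.10165846 0.018     ]
(331, 175) [0.50767015 0.08334204 0.018     ]
(np.float64(331.8895938558655), np.float64(77.875939882827))
(np.float64(330.3375654920431), np.float64(178.22199499996634))
(np.float64(332.66452202423136), np.float64(76.27539853315562))
(np.float64(330.9683077661959), np.float64(181.4912031247262))
```

View pics/z1.png

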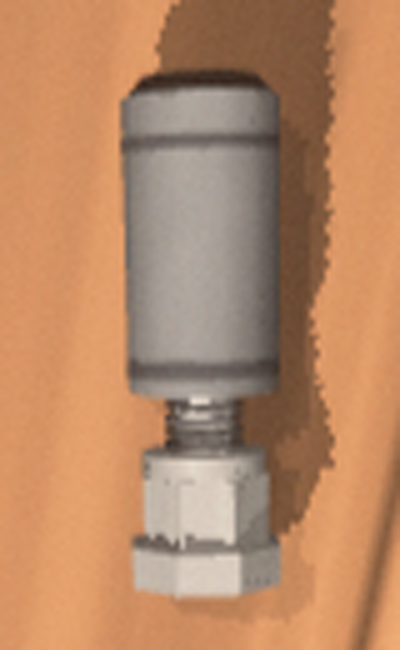

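```bash
sed -i 's/^N=.*/N=unit([.18,-.984,0]);P=np.array([-N[1],N[0],0]);D=np.array([0,0,-1.])/' h.py
python3 - <<'E'
from h import *
zt=unit(N+D);g=np.array([.494,.1568,.025])-.003*zt
st();step(g-.12*zt,Rzy(zt,P))
E
```

```text
t 1.9 q [ 2.900e-02  1.470e-01  1.627e+00  1.000e-03  1.366e+00 -1.400e-01] p [0.4907 0.0841 0.2729] z [ 0.001  0.001 -1.   ] y [0.986 0.168 0.002] F [ 0.6  1.2 -0.7] op 0.996
lin [1.316 0.118 1.342] rot [-0.001  -0.2503 -0.0038] deg 45.1
```

```bash
python3 -m creep '[{"linear":[0.2,0.02,0.1],"delta_rot":[0,-0.045,0]},{"linear":[0.4,0.04,0.2],"delta_rot":[0,-0.09,0]},{"linear":[0.6,0.06,0.4],"delta_rot":[0,-0.135,-0.001]},{"linear":[0.8,0.08,0.6],"delta_rot":[0,-0.18,-0.002]},{"linear":[1,0.1,0.8],"delta_rot":[0,-0.225,-0.003]},{"linear":[1,0.118,1],"delta_rot":[-0.001,-0.25,-0.004]},{"linear":[1,0.118,1],"delta_rot":[-0.001,-0.25,-0.004]}]'
python3 - <<'E'
from h import *
zt=unit(N+D);g=np.array([.494,.1568,.025])-.003*zt
st();step(g-.12*zt,Rzy(zt,P));step(g-.04*zt,Rzy(zt,P))
im=viewer.camera('wrist');cv2.imwrite('pics/w2.png',im)
E
```

```text
clock: 2.6
ee_pos: [0.4821, 0.2049, 0.1483]
eef_rot: [[-0.137, 0.983, 0.122], [0.691, 0.183, -0.699], [-0.709, -0.011, -0.705]]
ft_force: [-0.0, -0.4, -0.3]
opening: 1.002
t 2.6 q [ 0.679  0.521  1.668 -0.676  1.442  0.753] p [0.4821 0.2049 0.1483] z [ 0.122 -0.699 -0.705] y [ 0.983  0.183 -0.011] F [-0.  -0.4 -0.3] op 1.002
lin [ 0.434  0.03  -0.009] rot [-0.0017  0.001   0.0033] deg 0.7
lin [0.437 0.033 0.658] rot [-0.0017  0.001   0.0033] deg 0.7
```

View pics/w2.png

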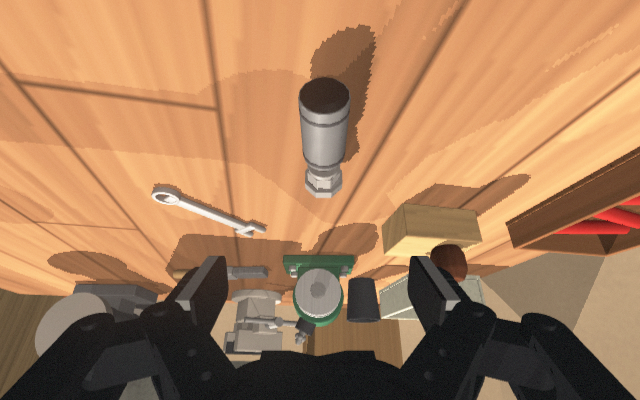

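Run:
```python
from h import *
W=viewer.get_calibration('wrist'); im=cv2.imread('pics/w2.png')
crop(im,280,60,370,210,4,'pics/z2.png')
p=onz(W,(325,95),.018); print(p, p+.116*N, proj(W,[.487,.194,.018]))
```

```text
[0.48982298 0.18985348 0.018     ] [0.51069613 0.0757469  0.018     ] (np.float64(322.1717755135145), np.float64(89.73528248357287))
```

View pics/z2.png

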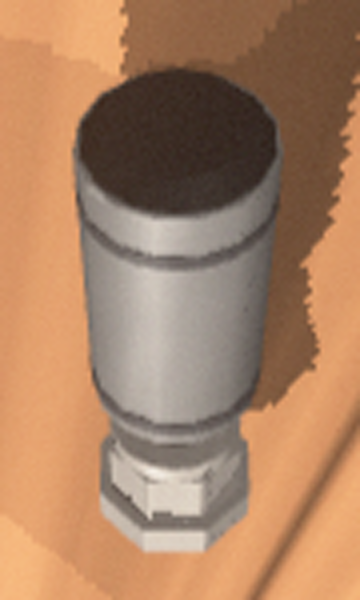

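Run:
```python
from h import *
zt=unit(N+D);g=np.array([.495,.1548,.025])-.003*zt
step(g-.12*zt,Rzy(zt,P));step(g,Rzy(zt,P))
```

```text
lin [0.446 0.024 0.016] rot [-0.0011  0.0006  0.0019] deg 0.4
lin [0.448 0.028 1.016] rot [-0.0011  0.0006  0.0019] deg 0.4
```

```bash
python3 -m creep '[{"linear":[0.35,0.02,0.016],"delta_rot":[-0.001,0,0.002]},{"linear":[0.447,0.026,0.1],"delta_rot":[-0.001,0,0.002]},{"linear":[0.447,0.026,0.4],"delta_rot":[-0.001,0,0.002]},{"linear":[0.448,0.027,0.7],"delta_rot":[-0.001,0,0.002]},{"linear":[0.448,0.028,0.85],"delta_rot":[-0.001,0,0.002]}]'
python3 - <<'E'
from h import *
zt=unit(N+D);g=np.array([.495,.1548,.025])-.003*zt
st();step(g,Rzy(zt,P))
E
```

```text
clock: 3.15
ee_pos: [0.4921, 0.1669, 0.0423]
eef_rot: [[-0.124, 0.984, 0.124], [0.695, 0.176, -0.698], [-0.709, -0.0, -0.706]]
ft_force: [-0.0, -0.1, 0.3]
opening: 1.001
t 3.15 q [ 0.619  0.636  1.799 -0.748  1.225  0.897] p [0.4921 0.1669 0.0423] z [ 0.124 -0.698 -0.706] y [ 0.984  0.176 -0.   ] F [-0.  -0.1  0.3] op 1.001
lin [0.029 0.006 0.15 ] rot [-0.001   0.0007 -0.0009] deg 0.3
```

```bash
python3 -m creep '[{"linear":[0.029,0.006,0.07],"delta_rot":[0,0,0]},{"linear":[0.029,0.006,0.15],"delta_rot":[0,0,0]},{"linear":[0.029,0.006,0.15],"delta_rot":[0,0,0]}]'
python3 -m creep '[{"linear":[0,0,0],"delta_rot":[0,0,0]},{"linear":[0,0,0],"delta_rot":[0,0,0]},{"linear":[0,0,0],"delta_rot":[0,0,0]},{"linear":[0,0,0],"delta_rot":[0,0,0]},{"linear":[0,0,0],"delta_rot":[0,0,0]},{"linear":[0,0,0],"delta_rot":[0,0,0]}]' 255 60
python3 - <<'E'
from h import *
st();cv2.imwrite('pics/w3.png',viewer.camera('wrist'))
E
```

```text
clock: 3.45
ee_pos: [0.495, 0.1556, 0.0278]
eef_rot: [[-0.122, 0.985, 0.123], [0.695, 0.174, -0.698], [-0.708, 0.0, -0.706]]
ft_force: [0.6, 0.6, -0.5]
opening: 1.001
clock: 4.05
ee_pos: [0.4952, 0.1563, 0.0284]
eef_rot: [[-0.122, 0.985, 0.124], [0.695, 0.174, -0.697], [-0.708, 0.001, -0.706]]
ft_force: [-2.5, 3.4, 6.2]
opening: 0.402
t 4.05 q [ 0.602  0.652  1.818 -0.768  1.191  0.917] p [0.4952 0.1563 0.0284] z [ 0.124 -0.697 -0.706] y [0.985 0.174 0.001] F [-2.5  3.4  6.2] op 0.402
```

View pics/w3.png

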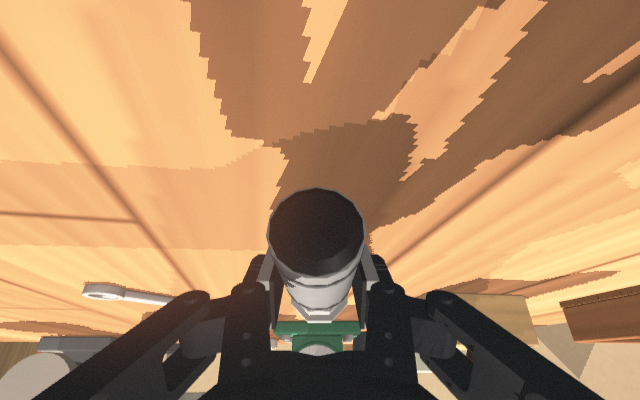

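```bash
python3 -m creep '[{"linear":[-0.1,0,-0.1],"delta_rot":[0,0,0]},{"linear":[-0.3,0,-0.3],"delta_rot":[0,0,0]},{"linear":[-0.5,0,-0.5],"delta_rot":[0,0,0]},{"linear":[-0.59,0,-0.59],"delta_rot":[0,0,0]}]'
python3 - <<'E'
from h import *
s=st();z2=unit(D-N);step([.494,.13,.15],Rzy(z2,P))
E
```

```text
clock: 4.5
ee_pos: [0.4957, 0.1569, 0.1313]
eef_rot: [[-0.12, 0.985, 0.127], [0.697, 0.174, -0.696], [-0.707, 0.005, -0.707]]
ft_force: [-0.7, 0.1, -3.0]
opening: 0.398
t 4.5 q [ 0.602  0.511  1.743 -0.723  1.347  0.766] p [0.4957 0.1569 0.1313] z [ 0.127 -0.696 -0.707] y [0.985 0.174 0.005] F [-0.7  0.1 -3. ] op 0.398
lin [-0.265 -0.052  0.044] rot [ 0.0018  0.5    -0.002 ] deg 90.0
```

```bash
python3 -m creep '[{"linear":[-0.04,0,0],"delta_rot":[0,0.03,0]},{"linear":[-0.08,0,0],"delta_rot":[0,0.07,0]},{"linear":[-0.12,0,0],"delta_rot":[0,0.11,0]},{"linear":[-0.16,0,0],"delta_rot":[0,0.15,0]},{"linear":[-0.2,0,0],"delta_rot":[0,0.19,0]},{"linear":[-0.26,-0.05,0.04],"delta_rot":[0,0.23,0]},{"linear":[-0.26,-0.05,0.04],"delta_rot":[0,0.25,0]}]'
python3 - <<'E'
from h import *
s=st();z2=unit(D-N);step([.494,.13,.15],Rzy(z2,P))
E
```

```text
clock: 5.2
ee_pos: [0.4931, 0.1286, 0.1505]
eef_rot: [[-0.172, 0.985, 0.004], [0.985, 0.172, 0.003], [0.002, 0.004, -1.0]]
ft_force: [-1.2, -1.1, -3.9]
opening: 0.401
t 5.2 q [ 0.117  0.258  1.806  0.003  1.073 -0.058] p [0.4931 0.1286 0.1505] z [ 0.004  0.003 -1.   ] y [0.985 0.172 0.004] F [-1.2 -1.1 -3.9] op 0.401
lin [0.01  0.009 0.004] rot [ 0.0023  0.2493 -0.0018] deg 44.9
```

```bash
python3 -m creep '[{"linear":[0,0,0],"delta_rot":[0,0.03,0]},{"linear":[0,0,0],"delta_rot":[0,0.07,0]},{"linear":[0,0,0],"delta_rot":[0,0.11,0]},{"linear":[0,0,0],"delta_rot":[0,0.15,0]},{"linear":[0,0,0],"delta_rot":[0,0.19,0]},{"linear":[0,0,0],"delta_rot":[0.001,0.225,-0.001]},{"linear":[0,0,0],"delta_rot":[0.002,0.25,-0.002]},{"linear":[0,0,0],"delta_rot":[0.002,0.25,-0.002]}]'
python3 - <<'E'
from h import *
s=st();z2=unit(D-N);step([.494,.13,.15],Rzy(z2,P))
for n in('wrist','scene','top'): cv2.imwrite(f'pics/{n}4.png',viewer.camera(n))
s=cv2.imread('pics/scene4.png');t=cv2.imread('pics/top4.png')
a=cv2.resize(s[120:260,270:410],(400,400));b=cv2.resize(t[170:290,220:340],(400,400));cv2.imwrite('pics/z4.png',np.hstack([a,b]))
E
```

```text
clock: 6.0
ee_pos: [0.4929, 0.1265, 0.1481]
eef_rot: [[-0.123, 0.984, -0.128], [0.695, 0.178, 0.697], [0.709, -0.003, -0.706]]
ft_force: [0.1, 0.1, -3.2]
opening: 0.402
t 6.0 q [-0.333  0.431  1.847  0.68   1.377 -0.826] p [0.4929 0.1265 0.1481] z [-0.128  0.697 -0.706] y [ 0.984  0.178 -0.003] F [ 0.1  0.1 -3.2] op 0.402
lin [0.03  0.014 0.008] rot [-0.0002 -0.0007 -0.0012] deg 0.3
```

View pics/wrist4.png

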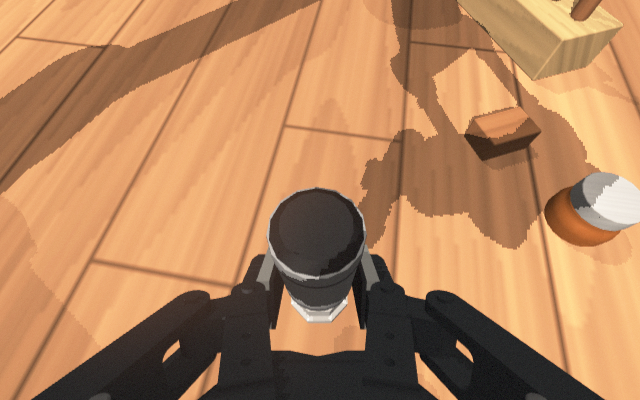

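View pics/z4.png

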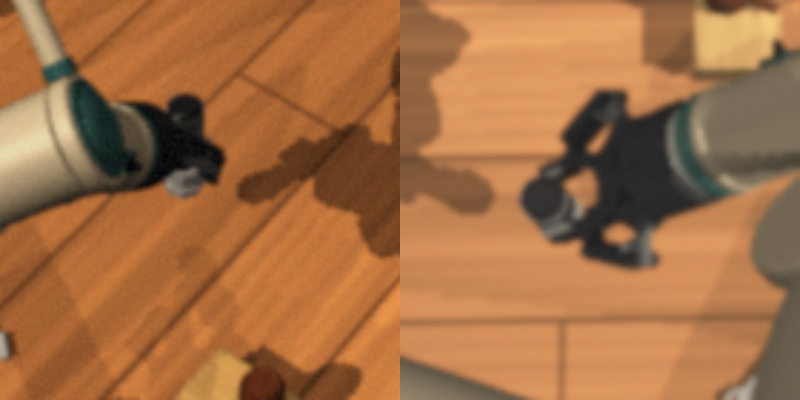

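Run:
```python
from h import *
zt=unit(N+D);Rg=Rzy(zt,P)
m=Rg.T@(np.array([.509,.078,.018])-[.4952,.1563,.0284]);s=r.state()
print(m, s['ee_pos']+s['eef_rot']@m)
W=viewer.get_calibration('wrist'); t=s['ee_pos']+s['eef_rot']@(m+Rg.T@(-N*.116)); print('tail',t,proj(W,t))
print(s['eef_rot'].T@[0,0,-1])
```

```text
[-0.0488647  -0.00051463  0.06357252] [0.49048207 0.13881122 0.07088681]
tail [0.49038692 0.13873048 0.18688674] (np.float64(318.06926710435727), np.float64(230.99826772137925))
[-0.70748552 -0.00093254  0.70672722]
```

```bash
python3 -m creep '[{"linear":[-0.1,0,0.1],"delta_rot":[0,0,0]},{"linear":[-0.25,0,0.25],"delta_rot":[0,0,0]},{"linear":[-0.36,0,0.36],"delta_rot":[0,0,0]},{"linear":[-0.38,0,0.38],"delta_rot":[0,0,0]},{"linear":[-0.38,0,0.38],"delta_rot":[0,0,0]}]'
python3 -m creep '[{"linear":[-0.012,0,0.012],"delta_rot":[0,0,0]},{"linear":[-0.024,0,0.024],"delta_rot":[0,0,0]},{"linear":[-0.024,0,0.024],"delta_rot":[0,0,0]}]'
```

```text
clock: 6.65
ee_pos: [0.4926, 0.1294, 0.0864]
eef_rot: [[-0.13, 0.983, -0.128], [0.695, 0.182, 0.696], [0.707, 0.001, -0.707]]
ft_force: [-0.1, -0.2, -2.1]
opening: 0.398
clock: 6.95
ee_pos: [0.4928, 0.1294, 0.0828]
eef_rot: [[-0.131, 0.983, -0.127], [0.695, 0.182, 0.695], [0.707, 0.002, -0.707]]
ft_force: [0.1, 0.8, -3.2]
opening: 0.402
```

```bash
python3 -m creep '[{"linear":[-0.012,0,0.012],"delta_rot":[0,0,0]},{"linear":[-0.024,0,0.024],"delta_rot":[0,0,0]},{"linear":[-0.024,0,0.024],"delta_rot":[0,0,0]}]'
python3 -m creep '[{"linear":[-0.01,0,0.01],"delta_rot":[0,0,0]},{"linear":[-0.01,0,0.01],"delta_rot":[0,0,0]}]'
```

```text
clock: 7.25
ee_pos: [0.4928, 0.1294, 0.0785]
eef_rot: [[-0.13, 0.983, -0.128], [0.695, 0.182, 0.695], [0.707, 0.002, -0.708]]
ft_force: [-0.7, 0.2, -3.3]
opening: 0.4
clock: 7.45
ee_pos: [0.4927, 0.1293, 0.0765]
eef_rot: [[-0.13, 0.983, -0.128], [0.695, 0.182, 0.695], [0.707, 0.001, -0.707]]
ft_force: [-0.3, 0.2, -3.0]
opening: 0.403
```

```bash
python3 -m creep '[{"linear":[-0.008,0,0.008],"delta_rot":[0,0,0]},{"linear":[-0.008,0,0.008],"delta_rot":[0,0,0]}]'
python3 -m creep '[{"linear":[-0.006,0,0.006],"delta_rot":[0,0,0]},{"linear":[-0.006,0,0.006],"delta_rot":[0,0,0]}]'
```

```text
clock: 7.65
ee_pos: [0.4928, 0.1295, 0.0756]
eef_rot: [[-0.13, 0.983, -0.128], [0.695, 0.182, 0.696], [0.708, 0.002, -0.707]]
ft_force: [0.1, -1.1, 1.2]
opening: 0.402
clock: 7.85
ee_pos: [0.4928, 0.1296, 0.0751]
eef_rot: [[-0.13, 0.983, -0.128], [0.694, 0.182, 0.697], [0.708, 0.002, -0.706]]
ft_force: [0.1, -1.3, 2.9]
opening: 0.402
```

```bash
python3 -m creep '[{"linear":[0.004,0,-0.004],"delta_rot":[0,0,0]},{"linear":[0.004,0,-0.004],"delta_rot":[0,0,0]}]' 255 20
python3 -m creep '[{"linear":[0,0,0],"delta_rot":[0,0,0]},{"linear":[0,0,0],"delta_rot":[0,0,0]},{"linear":[0,0,0],"delta_rot":[0,0,0]},{"linear":[0,0,0],"delta_rot":[0,0,0]},{"linear":[0,0,0],"delta_rot":[0,0,0]}]' 80
python3 - <<'E'
from h import *
st();cv2.imwrite('pics/w5.png',viewer.camera('wrist'))
E
```

```text
clock: 8.05
ee_pos: [0.4929, 0.1295, 0.0756]
eef_rot: [[-0.13, 0.983, -0.127], [0.694, 0.182, 0.696], [0.708, 0.002, -0.706]]
ft_force: [-0.5, -0.4, 0.6]
opening: 0.398
clock: 8.55
ee_pos: [0.4929, 0.1295, 0.0756]
eef_rot: [[-0.13, 0.983, -0.127], [0.694, 0.182, 0.696], [0.708, 0.002, -0.706]]
ft_force: [0.1, 0.2, 0.6]
opening: 0.688
t 8.55 q [-0.327  0.532  1.914  0.711  1.244 -0.941] p [0.4929 0.1295 0.0756] z [-0.127  0.696 -0.706] y [0.983 0.182 0.002] F [0.1 0.2 0.6] op 0.688
```

View pics/w5.png

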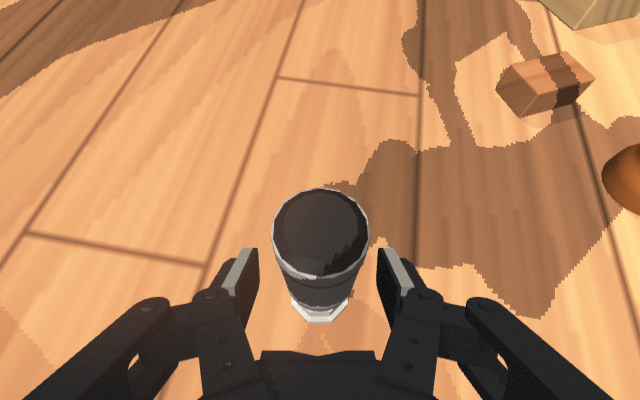

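```bash
python3 -m creep '[{"linear":[0,0,0],"delta_rot":[0,0,0]},{"linear":[0,0,-0.1],"delta_rot":[0,0,0]},{"linear":[0,0,-0.4],"delta_rot":[0,0,0]},{"linear":[0,0,-0.8],"delta_rot":[0,0,0]},{"linear":[0,0,-1],"delta_rot":[0,0,0]},{"linear":[0,0,-1],"delta_rot":[0,0,0]}]' 0
python3 - <<'E'
from h import *
s=st()
for n in('wrist','scene','top'): cv2.imwrite(f'pics/{n}6.png',viewer.camera(n))
s=cv2.imread('pics/scene6.png');t=cv2.imread('pics/top6.png')
a=cv2.resize(s[140:240,290:390],(400,400));b=cv2.resize(t[190:270,230:310],(400,400));cv2.imwrite('pics/z6.png',np.hstack([a,b]))
E
```

```text
clock: 9.2
ee_pos: [0.5107, 0.043, 0.1626]
eef_rot: [[-0.133, 0.984, -0.121], [0.697, 0.179, 0.694], [0.705, 0.008, -0.71]]
ft_force: [0.4, -0.3, -0.9]
opening: 0.997
t 9.2 q [-0.458  0.455  1.746  0.608  1.488 -0.868] p [0.5107 0.043  0.1626] z [-0.121  0.694 -0.71 ] y [0.984 0.179 0.008] F [ 0.4 -0.3 -0.9] op 0.997
```

View pics/wrist6.png

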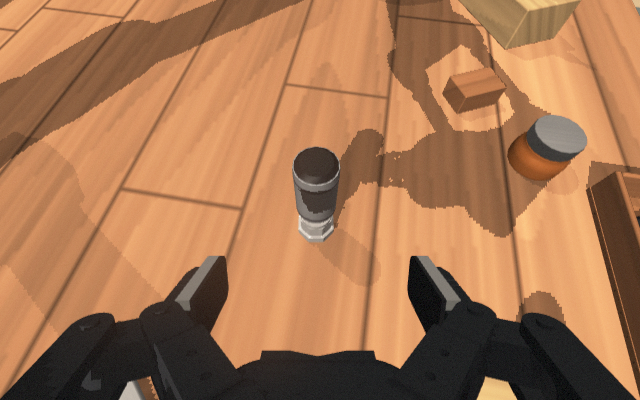

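View pics/z6.png

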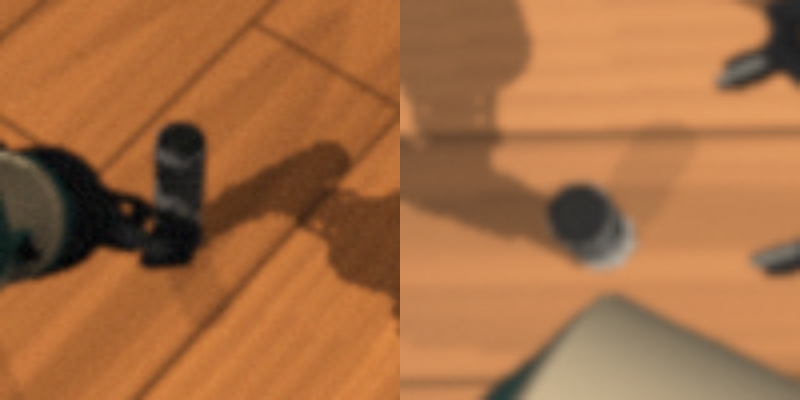

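Run:
```python
from h import *
C={n:viewer.get_calibration(n) for n in('wrist','scene','top')}
px={'wrist':(316.5,164),'top':(266,232),'scene':(335.5,174)}
for n in px: print(n,onz(C[n],px[n],.116))
print(tri([ray(C[n],px[n]) for n in px]))
```

```text
wrist [0.48847604 0.1405461  0.116     ]
top [0.49271133 0.13754891 0.116     ]
scene [0.49335625 0.14286157 0.116     ]
(array([0.49200035, 0.13882144, 0.11898998]), [np.float64(0.0031448420129428934), np.float64(0.0016605279266199196), np.float64(0.003454113397925637)])
```

Run:
```python
from h import *
step([.505,.06,.23],Rzy(D,[.985,.17,0]));step([.491,.14,.22],Rzy(D,[.985,.17,0]))
```

```text
lin [ 0.494  0.001 -0.33 ] rot [-0.0013 -0.2506  0.0037] deg 45.1
lin [0.913 0.008 0.208] rot [-0.0013 -0.2506  0.0037] deg 45.1
```

```bash
python3 -m creep '[{"linear":[0.2,0,-0.15],"delta_rot":[0,-0.04,0]},{"linear":[0.4,0,-0.3],"delta_rot":[0,-0.085,0]},{"linear":[0.5,0,-0.33],"delta_rot":[0,-0.13,0.001]},{"linear":[0.5,0,-0.33],"delta_rot":[0,-0.175,0.002]},{"linear":[0.5,0,-0.33],"delta_rot":[-0.001,-0.22,0.003]},{"linear":[0.7,0,-0.1],"delta_rot":[-0.001,-0.25,0.004]},{"linear":[0.913,0.008,0.208],"delta_rot":[-0.001,-0.25,0.004]},{"linear":[0.913,0.008,0.208],"delta_rot":[-0.001,-0.25,0.004]}]'
python3 - <<'E'
from h import *
st();step([.491,.14,.22],Rzy(D,[.985,.17,0]))
cv2.imwrite('pics/w7.png',viewer.camera('wrist'))
E
```

```text
clock: 10.15
ee_pos: [0.487, 0.1457, 0.2177]
eef_rot: [[-0.178, 0.984, -0.008], [0.984, 0.178, 0.004], [0.005, -0.007, -1.0]]
ft_force: [-0.3, -0.3, -0.9]
opening: 0.998
t 10.15 q [ 0.15   0.203  1.697  0.005  1.248 -0.03 ] p [0.487  0.1457 0.2177] z [-0.008  0.004 -1.   ] y [ 0.984  0.178 -0.007] F [-0.3 -0.3 -0.9] op 0.998
lin [-0.053  0.024 -0.02 ] rot [-0.0022 -0.0016  0.0024] deg 0.7
```

View pics/w7.png

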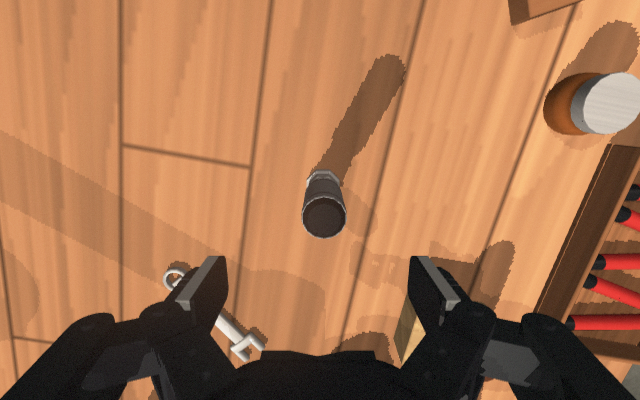

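Run:
```python
from h import *
W=viewer.get_calibration('wrist')
print(onz(W,(324,217),.116), proj(W,[.491,.14,.116]))
step([.491,.14,.22],Rzy(D,[.985,.17,0]));step([.491,.14,.091],Rzy(D,[.985,.17,0]))
```

```text
[0.49257712 0.13971239 0.116     ] (np.float64(322.03878145486965), np.float64(216.30064677084656))
lin [-0.03   0.019 -0.016] rot [-0.0019 -0.0008  0.002 ] deg 0.5
lin [-0.033  0.025  1.059] rot [-0.0019 -0.0008  0.002 ] deg 0.5
```

```bash
python3 -m creep '[{"linear":[-0.033,0.03,0.05],"delta_rot":[-0.002,-0.001,0.002]},{"linear":[-0.033,0.03,0.2],"delta_rot":[-0.002,-0.001,0.002]},{"linear":[-0.033,0.03,0.4],"delta_rot":[-0.002,-0.001,0.002]},{"linear":[-0.033,0.03,0.6],"delta_rot":[-0.002,-0.001,0.002]},{"linear":[-0.033,0.03,0.8],"delta_rot":[-0.002,-0.001,0.002]},{"linear":[-0.033,0.03,0.95],"delta_rot":[-0.002,-0.001,0.002]},{"linear":[-0.033,0.03,1],"delta_rot":[-0.002,-0.001,0.002]},{"linear":[-0.033,0.03,1],"delta_rot":[-0.002,-0.001,0.002]}]'
python3 - <<'E'
from h import *
st();step([.4918,.1398,.091],Rzy(D,[.985,.17,0]))
cv2.imwrite('pics/w8.png',viewer.camera('wrist'))
W=viewer.get_calibration('wrist');print(proj(W,[.4915,.14,.116]))
E
```

```text
clock: 11.0
ee_pos: [0.491, 0.1388, 0.0967]
eef_rot: [[-0.168, 0.986, -0.003], [0.986, 0.168, -0.001], [-0.001, -0.003, -1.0]]
ft_force: [-0.1, 0.5, -0.2]
opening: 0.999
t 11.0 q [ 1.400e-01  3.230e-01  1.871e+00 -1.000e-03  9.510e-01 -2.900e-02] p [0.491  0.1388 0.0967] z [-0.003 -0.001 -1.   ] y [ 0.986  0.168 -0.003] F [-0.1  0.5 -0.2] op 0.999
lin [0.007 0.008 0.048] rot [-0.0009  0.0002 -0.0006] deg 0.2
(np.float64(318.6527276708158), np.float64(308.7758729032745))
```

View pics/w8.png

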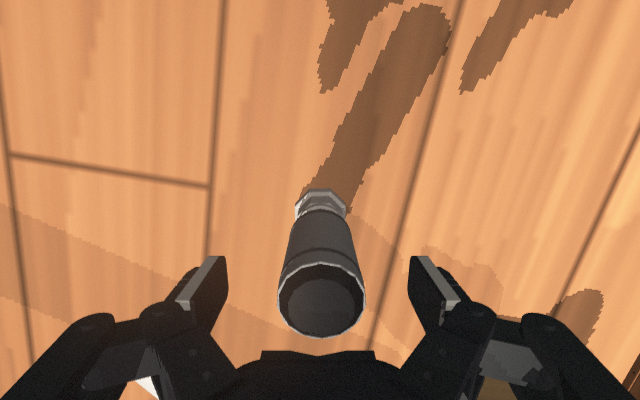

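```bash
python3 -m creep '[{"linear":[0.02,0.014,0.03],"delta_rot":[-0.001,0,0]},{"linear":[0.02,0.014,0.05],"delta_rot":[-0.001,0,0]},{"linear":[0.02,0.014,0.05],"delta_rot":[-0.001,0,0]}]'
python3 -m creep '[{"linear":[0,0,0],"delta_rot":[0,0,0]},{"linear":[0,0,0],"delta_rot":[0,0,0]},{"linear":[0,0,0],"delta_rot":[0,0,0]},{"linear":[0,0,0],"delta_rot":[0,0,0]},{"linear":[0,0,0],"delta_rot":[0,0,0]},{"linear":[0,0,0],"delta_rot":[0,0,0]}]' 255 90
python3 - <<'E'
from h import *
st()
cv2.imwrite('pics/w9.png',viewer.camera('wrist'))
W=viewer.get_calibration('wrist');s=r.state()
t=s['ee_pos']+s['eef_rot']@[0,0,-.025];print(proj(W,t))
E
```

```text
clock: 11.35
ee_pos: [0.4932, 0.1419, 0.092]
eef_rot: [[-0.169, 0.986, 0.003], [0.986, 0.169, -0.0], [-0.001, 0.003, -1.0]]
ft_force: [-0.5, 0.0, 0.3]
opening: 1.001
clock: 11.95
ee_pos: [0.493, 0.1419, 0.0922]
eef_rot: [[-0.169, 0.986, 0.003], [0.986, 0.169, -0.0], [-0.001, 0.003, -1.0]]
ft_force: [-0.6, -1.1, 3.0]
opening: 0.402
t 11.95 q [ 1.450e-01  3.290e-01  1.875e+00 -1.000e-03  9.340e-01 -2.400e-02] p [0.493  0.1419 0.0922] z [ 0.003 -0.    -1.   ] y [0.986 0.169 0.003] F [-0.6 -1.1  3. ] op 0.402
(np.float64(319.1095537663963), np.float64(322.1390358573044))
```

View pics/w9.png

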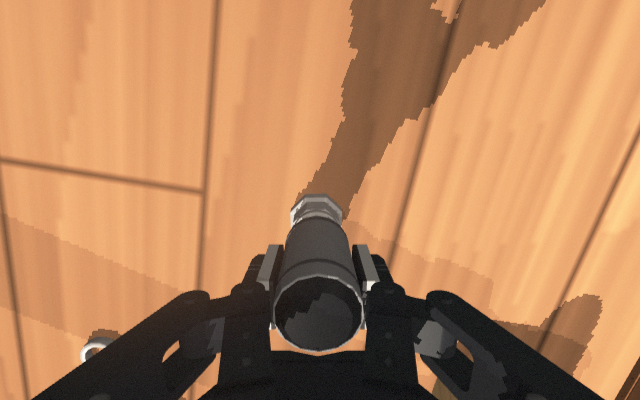

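```bash
cat >> h.py <<'E'
px_=unit([.985,.170,0]);n=unit(-np.sin(np.radians(25))*px_+np.array([0,0,np.cos(np.radians(25))]))
tip=np.array([.532,-.235,.149]);yf=px_
Rf=Rzy(-n,yf)
E
python3 - <<'E'
from h import *
print(n);step(tip+n*(.05+.091),Rf);s=r.state()
R0=Rzy(D,yf);step([.50,.05,.29],R0)
E
```

```text
[-0.41646123 -0.07187656  0.90630779]
lin [-3.152 -0.702 -1.539] rot [-0.138   0.0003 -0.0004] deg 24.8
lin [-0.766 -0.067 -1.648] rot [ 0.0009  0.0002 -0.0004] deg 0.2
```

```bash
python3 -m creep '[{"linear":[0,0,-0.1],"delta_rot":[0,0,0]},{"linear":[0,0,-0.35],"delta_rot":[0,0,0]},{"linear":[0,0,-0.7],"delta_rot":[0,0,0]},{"linear":[-0.2,0,-1],"delta_rot":[0,0,0]},{"linear":[-0.5,0,-1],"delta_rot":[0,0,0]}]'
python3 -m creep '[{"linear":[-0.35,-0.05,-0.2],"delta_rot":[-0.02,0,0]},{"linear":[-0.7,-0.1,-0.5],"delta_rot":[-0.05,0,0]},{"linear":[-1,-0.2,-0.6],"delta_rot":[-0.08,0,0]},{"linear":[-1,-0.2,-0.6],"delta_rot":[-0.09,0,0]}]'
python3 - <<'E'
from h import *
st();step(tip+n*(.05+.091),Rf)
E
```

```text
clock: 12.5
ee_pos: [0.506, 0.0837, 0.2168]
eef_rot: [[-0.172, 0.985, 0.014], [0.985, 0.172, 0.001], [-0.001, 0.014, -1.0]]
ft_force: [1.2, 0.3, -2.9]
opening: 0.402
clock: 12.9
ee_pos: [0.5015, -0.0447, 0.2906]
eef_rot: [[-0.164, 0.942, 0.294], [0.986, 0.159, 0.042], [-0.007, 0.297, -0.955]]
ft_force: [1.0, 0.9, -3.1]
opening: 0.398
t 12.9 q [-3.190e-01  1.000e-03  1.785e+00  1.500e-01  1.089e+00 -5.360e-01] p [ 0.5015 -0.0447  0.2906] z [ 0.294  0.042 -0.955] y [0.942 0.159 0.297] F [ 1.   0.9 -3.1] op 0.398
lin [-1.608 -0.521 -0.029] rot [-0.043   0.0028 -0.0009] deg 7.8
```

```bash
python3 -m creep '[{"linear":[-0.3,-0.15,-0.1],"delta_rot":[-0.02,0,0]},{"linear":[-0.6,-0.35,-0.2],"delta_rot":[-0.043,0.003,0]},{"linear":[-0.9,-0.52,-0.2],"delta_rot":[-0.043,0.003,0]},{"linear":[-0.9,-0.52,-0.2],"delta_rot":[-0.043,0.003,0]}]'
python3 - <<'E'
from h import *
st();step(tip+n*(.05+.091),Rf)
im=viewer.camera('wrist');cv2.imwrite('pics/w10.png',im)
E
```

```text
clock: 13.3
ee_pos: [0.4509, -0.1674, 0.2941]
eef_rot: [[-0.159, 0.896, 0.414], [0.987, 0.145, 0.067], [0.0, 0.419, -0.908]]
ft_force: [0.7, 0.4, -2.6]
opening: 0.405
t 13.3 q [-0.744 -0.06   1.875  0.383  1.08  -1.044] p [ 0.4509 -0.1674  0.2941] z [ 0.414  0.067 -0.908] y [0.896 0.145 0.419] F [ 0.7  0.4 -2.6] op 0.405
lin [-0.669  0.013  0.164] rot [-0.0012  0.0015 -0.0032] deg 0.7
```

View pics/w10.png

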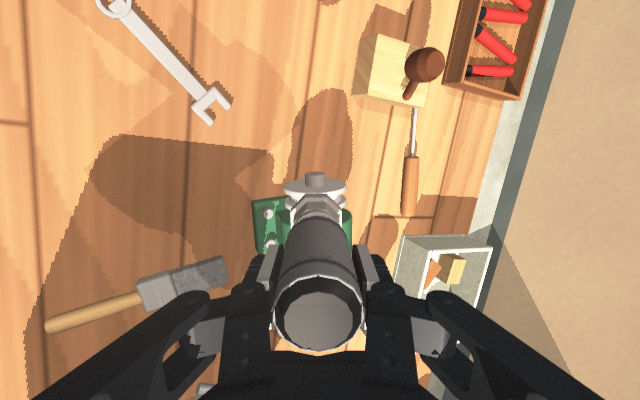

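```bash
python3 -m creep '[{"linear":[-0.35,0.1,0],"delta_rot":[0,0,0]},{"linear":[-0.7,0.2,0],"delta_rot":[0,0,0]},{"linear":[-1,0.3,0],"delta_rot":[-0.001,0.001,-0.003]},{"linear":[-1,0.3,0],"delta_rot":[-0.001,0.001,-0.003]}]'
python3 - <<'E'
from h import *
st();step(tip+n*(.05+.091),Rf)
W=viewer.get_calibration('wrist')
im=viewer.camera('wrist');cv2.imwrite('pics/w11.png',im);np.savez('w11.npz',**W)
print(proj(W,tip),proj(W,tip-.022*n))
cv2.imwrite('pics/s11.png',viewer.camera('scene'));cv2.imwrite('pics/t11.png',viewer.camera('top'))
E
```

```text
clock: 13.75
ee_pos: [0.5063, -0.2823, 0.3087]
eef_rot: [[-0.169, 0.893, 0.418], [0.986, 0.154, 0.07], [-0.001, 0.424, -0.906]]
ft_force: [-0.2, 0.0, -4.0]
opening: 0.408
t 13.75 q [-0.847  0.111  1.662  0.403  1.158 -1.142] p [ 0.5063 -0.2823  0.3087] z [ 0.418  0.07  -0.906] y [0.893 0.154 0.424] F [-0.2  0.  -4. ] op 0.408
lin [ 0.352 -0.31   0.148] rot [ 0.0003  0.0005 -0.    ] deg 0.1
(np.float64(276.5229525517028), np.float64(146.2944928402834)) (np.float64(279.39236395221155), np.float64(143.5914498203636))
```

View pics/w11.png

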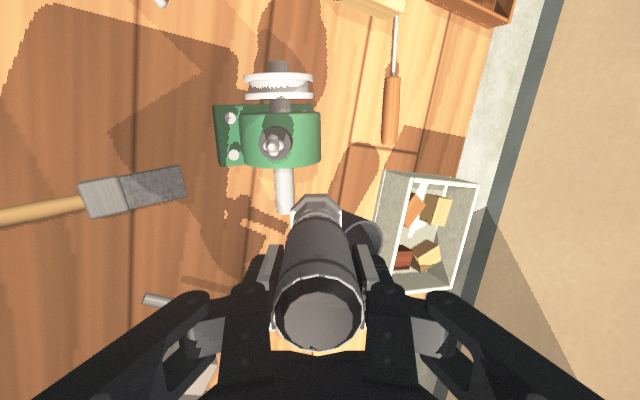

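Run:
```python
from h import *
im=cv2.imread('pics/w11.png')
a=cv2.resize(im[120:170,247:297],(400,400),interpolation=cv2.INTER_CUBIC)
b=cv2.resize(im[180:230,291:341],(400,400),interpolation=cv2.INTER_CUBIC)
cv2.imwrite('pics/z11.png',np.hstack([a,b]))
```

```text
(no output)
```

View pics/z11.png

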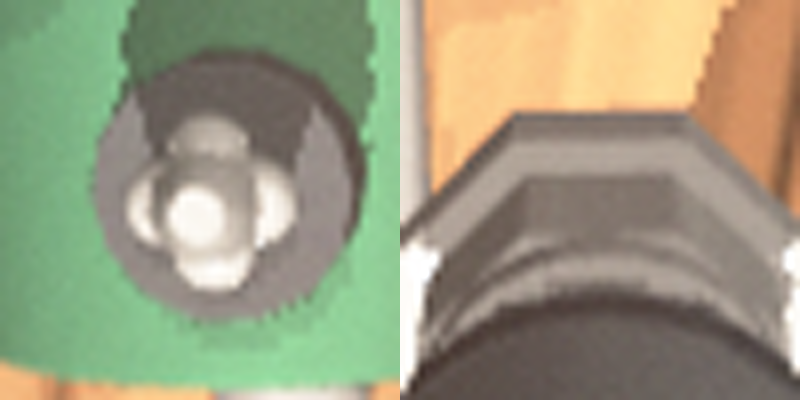

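Run:
```python
from h import *
W=viewer.get_calibration('wrist');W=dict(np.load('w11.npz'))
s=st();p=s['ee_pos'];R=s['eef_rot']
print('camz in tool',R.T@W['rotation'][:,2],'campos tool',R.T@(W['position']-p))
for m in ([.018,0,.0922],[.018,0,.0822],[.016,0,.0922],[.018,.002,.0922]): print(m,proj(W,p+R@m))
# tail rim
for m in ([0,0,-.0238],[-.018,0,-.0238],[.018,0,-.0238],[0,.018,-.0238]): print('tail',m,proj(W,p+R@m))
# ray to tip, foot in tool frame at their depth
for uv,X in (((271.6,146.4),tip),((275.25,143.1),tip-.022*n)):
    o,d=ray(W,uv); zt=(R.T@(X-p))[2]; o=R.T@(o-p);d=R.T@d; print('tool',o+d*(zt-o[2])/d[2],'world',p+R@(o+d*(zt-o[2])/d[2]), 'pred',R.T@(X-p))
im=cv2.imread('pics/w11.png');cv2.imwrite('pics/z11b.png',cv2.resize(im[185:360,250:385],None,fx=4,fy=4)[:600,:])
```

```text
t 13.9 q [-0.845  0.106  1.67   0.404  1.163 -1.142] p [ 0.5032 -0.2763  0.3076] z [ 0.414  0.078 -0.907] y [0.894 0.155 0.421] F [-0.9  0.8 -3.2] op 0.405
camz in tool [ 0.29749936 -0.00275251 -0.95471805] campos tool [ 0.06936556  0.00133358 -0.12035305]
[0.018, 0, 0.0922] (np.float64(314.7067991412301), np.float64(182.1109538525756))
[0.018, 0, 0.0822] (np.float64(314.6227876368276), np.float64(185.59397020583728))
[0.016, 0, 0.0922] (np.float64(314.7137636423124), np.float64(184.85987698441633))
[0.018, 0.002, 0.0922] (np.float64(317.53657162223254), np.float64(182.10957323663095))
tail [0, 0, -0.0238] (np.float64(313.02588080073303), np.float64(304.8235094758138))
tail [-0.018, 0, -0.0238] (np.float64(313.21811349619315), np.float64(345.07176372084376))
tail [0.018, 0, -0.0238] (np.float64(312.8144890074648), np.float64(260.56386560820664))
tail [0, 0.018, -0.0238] (np.float64(362.26679094712625), np.float64(304.7456167014489))
tool [ 0.03475469 -0.03899853  0.15901009] world [ 0.52806816 -0.23577658  0.14714017] pred [ 0.03484777 -0.03458121  0.15901009]
tool [ 0.03518456 -0.03851687  0.18100965] world [ 0.53752655 -0.2335731   0.12738971] pred [ 0.03471523 -0.03454005  0.18100965]
```

View pics/z11b.png

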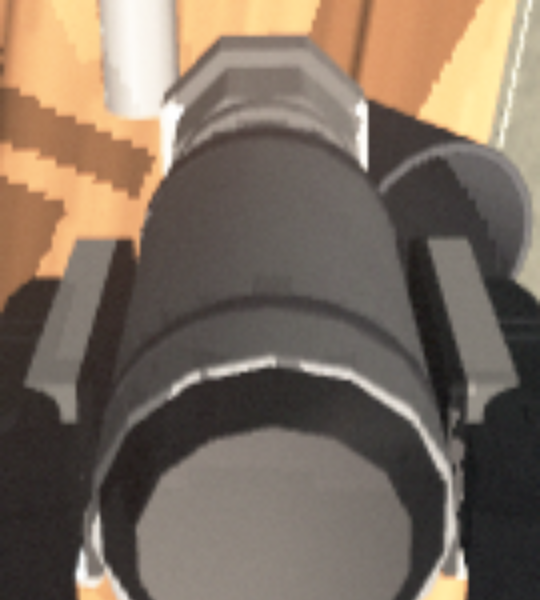

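```bash
python3 -m creep '[{"linear":[0,0,0],"delta_rot":[0,0,0]},{"linear":[0,0,0],"delta_rot":[0,0,0]}]'
python3 - <<'E'
from h import *
s=st();W=viewer.get_calibration('wrist')
im=viewer.camera('wrist');cv2.imwrite('pics/w12.png',im);s2=st()
np.savez('w12.npz',p=s['ee_pos'],R=s['eef_rot'],**W)
p=s['ee_pos'];R=s['eef_rot']
print('campos tool',R.T@(W['position']-p), 'tip',proj(W,tip))
print(proj(W,p+R@[.018,0,.0922]),proj(W,p+R@[0,0,-.0238]))
a=cv2.resize(im[120:170,247:297],(400,400),interpolation=cv2.INTER_CUBIC)
b=cv2.resize(im[180:230,291:341],(400,400),interpolation=cv2.INTER_CUBIC)
cv2.imwrite('pics/z12.png',np.hstack([a,b]))
E
```

```text
clock: 14.1
ee_pos: [0.5028, -0.2744, 0.3072]
eef_rot: [[-0.175, 0.894, 0.413], [0.985, 0.156, 0.079], [0.006, 0.42, -0.907]]
ft_force: [-0.2, 0.1, -2.6]
opening: 0.399
t 14.1 q [-0.843  0.104  1.672  0.404  1.164 -1.142] p [ 0.5028 -0.2744  0.3072] z [ 0.413  0.079 -0.907] y [0.894 0.156 0.42 ] F [-0.2  0.1 -2.6] op 0.399
t 14.15 q [-0.844  0.104  1.671  0.404  1.163 -1.142] p [ 0.5029 -0.2748  0.3075] z [ 0.413  0.078 -0.907] y [0.894 0.156 0.421] F [ 0.7 -1.  -3. ] op 0.401
campos tool [ 0.07496646 -0.00068078 -0.12076498] tip (np.float64(280.46433067830304), np.float64(157.3292222271403))
(np.float64(318.36541479567234), np.float64(191.99636362610994)) (np.float64(319.12169802222024), np.float64(319.7278498043488))
```

View pics/z12.png

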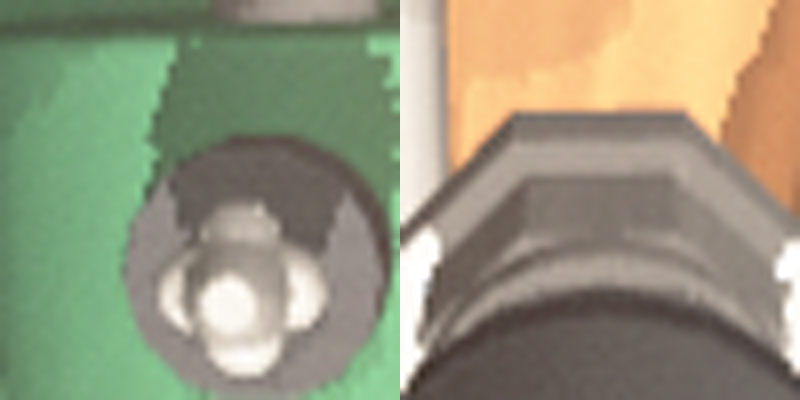

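View pics/w12.png

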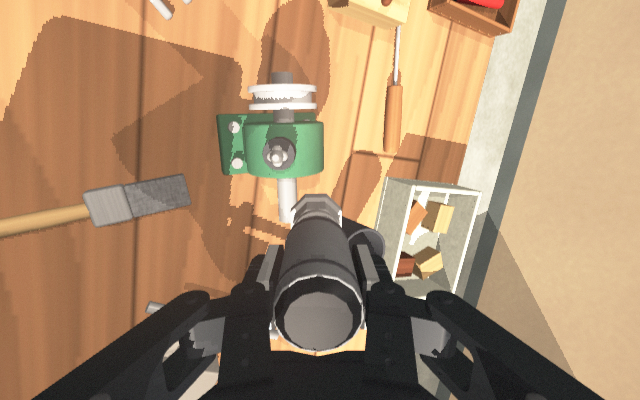

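Run:
```python
from h import *
W=dict(np.load('w12.npz'));p=W['p'];R=W['R']
for uv,X in (((275.4,157.9),tip),((279.1,153.25),tip-.022*n)):
    for dz in (-.004,0,.004):
        o,d=ray(W,uv); zt=(R.T@(X-p))[2]+dz; o=R.T@(o-p);d=R.T@d; q=o+d*(zt-o[2])/d[2];print('tool',q,'world',p+R@q)
print('axis in tool',R.T@n)
```

```text
tool [ 0.03275506 -0.03825282  0.15474072] world [ 0.52670103 -0.23586227  0.1509226 ]
tool [ 0.0321422  -0.03879832  0.15874072] world [ 0.52797162 -0.23623393  0.14705988]
tool [ 0.03152934 -0.03934381  0.16274072] world [ 0.52924221 -0.23660559  0.14319715]
tool [ 0.03386202 -0.03752564  0.17673996] world [ 0.53623752 -0.23291606  0.13127327]
tool [ 0.03330936 -0.03802102  0.18073996] world [ 0.53754237 -0.23322062  0.12743199]
tool [ 0.03275671 -0.0385164   0.18473996] world [ 0.53884722 -0.23352519  0.12359071]
axis in tool [ 0.00787513 -0.00262985 -0.99996553]
```

Run:
```python
from h import *
im=cv2.imread('pics/w12.png');crop(im,205,60,345,240,3.3,'pics/z12b.png')
W=dict(np.load('w12.npz'))
```

```text
(no output)
```

View pics/z12b.png

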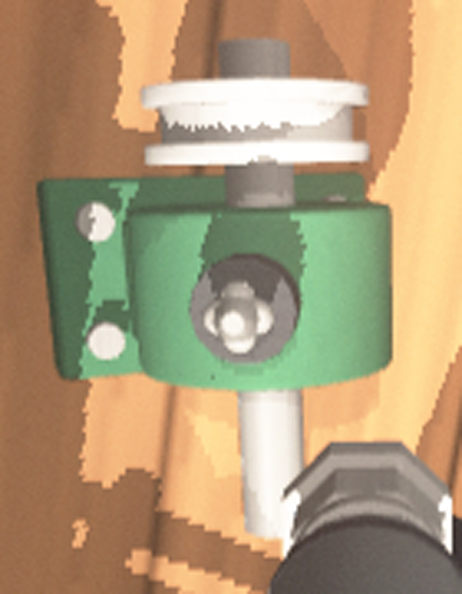

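Run:
```python
from h import *
W=dict(np.load('w12.npz'))
a=onz(W,(205+255/3.3,60+60/3.3),.072);b=onz(W,(205+271/3.3,60+420/3.3),.072);print(a,b,np.linalg.norm(a-b),unit(a-b))
s=st();R=s['eef_rot']
# rotate to Rf, keep camera-frame mouth target
W=dict(np.load('w12.npz'));p=W['p'];R0=W['R']
A=p+R0@np.array([.0326,-.0386,.1697]); tipw=A+.011*n
m=np.array([-.00145,-.0016,.0922])
print('tipw',tipw)
for g in (.03,.01): step(tipw+g*n-Rf@m,Rf)
```

```text
[ 0.54879948 -0.15626527  0.072     ] [ 0.57202465 -0.27696533  0.072     ] 0.12291425053411519 [-0.18895425  0.98198589  0.        ]
t 14.15 q [-0.844  0.104  1.671  0.404  1.163 -1.142] p [ 0.5029 -0.2748  0.3075] z [ 0.413  0.078 -0.907] y [0.894 0.156 0.421] F [ 0.7 -1.  -3. ] op 0.401
tipw [ 0.52801114 -0.23567467  0.14717113]
lin [ 0.296 -0.313  0.306] rot [-0.0007 -0.0022  0.0006] deg 0.4
lin [ 0.295 -0.312  0.473] rot [-0.0007 -0.0022  0.0006] deg 0.4
```

```bash
sed -i 's/px_=unit(\[.985,.170,0\])/px_=unit([.983,.180,0])/' h.py; python3 -m creep '[{"linear":[0.1,-0.1,0.1],"delta_rot":[0,-0.001,0]},{"linear":[0.22,-0.23,0.2],"delta_rot":[0,-0.002,0]},{"linear":[0.296,-0.313,0.29],"delta_rot":[-0.001,-0.002,0.001]},{"linear":[0.296,-0.313,0.3],"delta_rot":[-0.001,-0.002,0.001]},{"linear":[0.296,-0.313,0.3],"delta_rot":[-0.001,-0.002,0.001]},{"linear":[0.296,-0.313,0.3],"delta_rot":[-0.001,-0.002,0.001]}]'
python3 - <<'E'
from h import *
W=dict(np.load('w12.npz'));p=W['p'];R0=W['R']
A=p+R0@np.array([.0326,-.0386,.1697]); tipw=A+.011*n
m=np.array([-.00145,-.0016,.0922])
s=st();step(tipw+.03*n-Rf@m,Rf)
for nm in('wrist','scene','top'): cv2.imwrite(f'pics/{nm}13.png',viewer.camera(nm))
s=cv2.imread('pics/scene13.png');t=cv2.imread('pics/top13.png')
a=cv2.resize(s[220:320,200:300],(400,400),interpolation=cv2.INTER_CUBIC);b=cv2.resize(t[170:250,360:440],(400,400),interpolation=cv2.INTER_CUBIC);cv2.imwrite('pics/z13.png',np.hstack([a,b]))
E
```

```text
clock: 14.75
ee_pos: [0.479, -0.2439, 0.2607]
eef_rot: [[-0.169, 0.892, 0.419], [0.986, 0.153, 0.07], [-0.001, 0.425, -0.905]]
ft_force: [-0.2, 0.3, -2.2]
opening: 0.405
t 14.75 q [-0.837  0.072  1.831  0.43   1.035 -1.191] p [ 0.479  -0.2439  0.2607] z [ 0.419  0.07  -0.905] y [0.892 0.153 0.425] F [-0.2  0.3 -2.2] op 0.405
lin [ 0.006 -0.011  0.014] rot [ 0.0009  0.002  -0.0031] deg 0.7
```

View pics/z13.png

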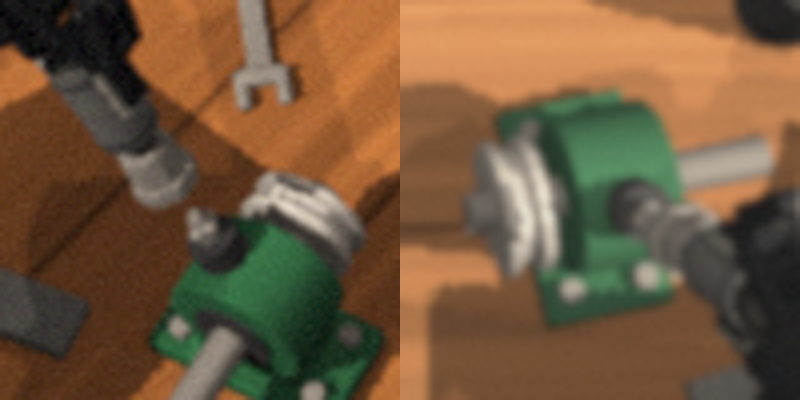

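View pics/wrist13.png

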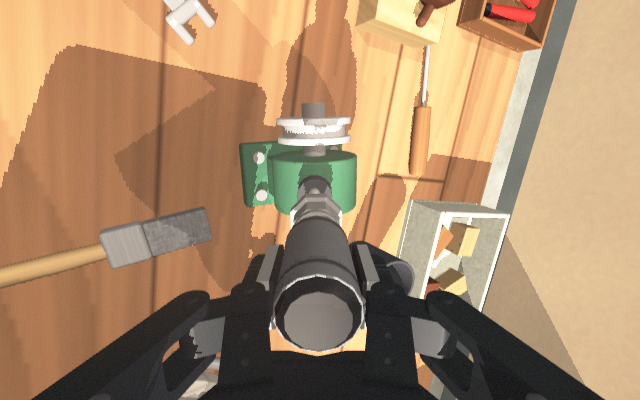

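Run:
```python
from h import *
s=cv2.imread('pics/scene13.png');t=cv2.imread('pics/top13.png')
a=cv2.resize(s[232:290,212:270],(580,580),interpolation=cv2.INTER_CUBIC);cv2.imwrite('pics/z13a.png',a)
b=cv2.resize(t[195:245,395:445],(600,600),interpolation=cv2.INTER_CUBIC);cv2.imwrite('pics/z13b.png',b)
st0=r.state();p=st0['ee_pos'];R=st0['eef_rot']
for nm in('scene','top'):
    C=viewer.get_calibration(nm)
    print(nm,[np.round(proj(C,p+R@np.array([-.0018,0,z])),1) for z in (.0922,.0602,0.03)],np.round(proj(C,tip),1),np.round(proj(C,tip-.022*n),1))
```

```text
scene [array([241.8, 265.8]), array([235. , 256.9]), array([228.4, 248.3])] [249.1 273.9] [253.5 279.6]
top [array([415.6, 216.5]), array([420.3, 219.9]), array([424.9, 223.4])] [410.8 212.8] [407.9 210.7]
```

View pics/z13a.png

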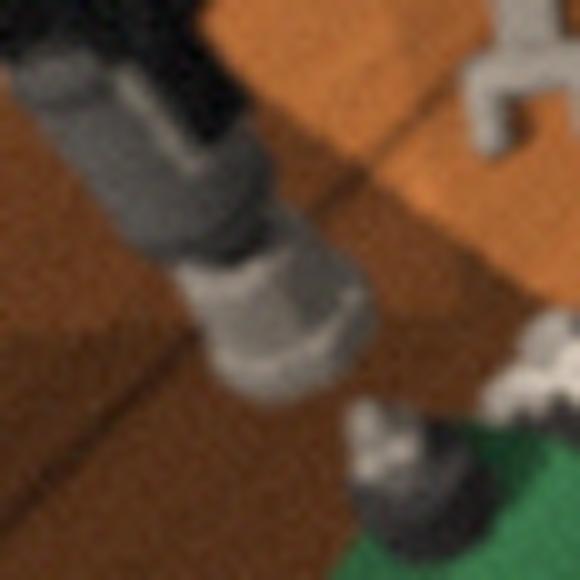

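View pics/z13b.png

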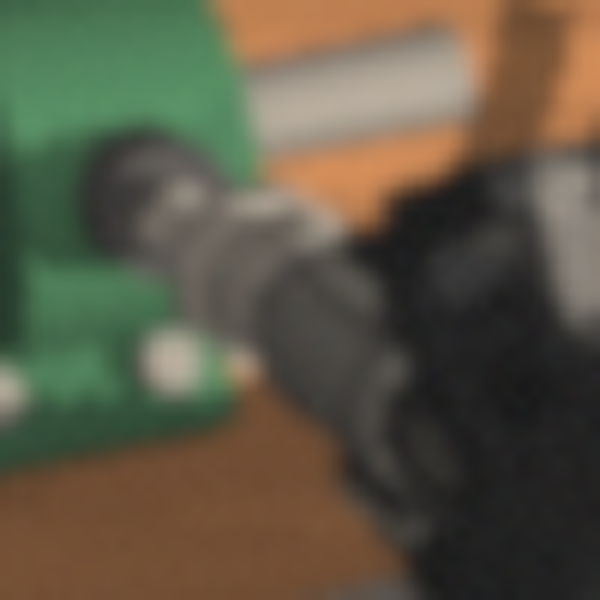

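Run:
```python
from h import *
im=cv2.imread('pics/wrist13.png');crop(im,285,165,345,225,8,'pics/z13c.png')
W=dict(np.load('w12.npz'));p=W['p'];R0=W['R']
A=p+R0@np.array([.0326,-.0386,.1697]); tipw=A+.011*n; print(tipw, 'foot',tipw-.022*n)
C=viewer.get_calibration('wrist')
for q in (tipw,tipw-.022*n): print(proj(C,q))
f=tipw-.022*n
for v in ([.016,0,0],[-.016,0,0],[0,.016,0],[0,-.016,0]): print(proj(C,f+Rf@v))
st()
```

```text
[ 0.52801944 -0.23572136  0.14717113] foot [ 0.53716498 -0.23404669  0.12723236]
(np.float64(314.9563885650783), np.float64(203.7359565329752))
(np.float64(315.098910689315), np.float64(196.3757747911243))
(np.float64(314.8928948792578), np.float64(178.92092829787208))
(np.float64(315.2980143125382), np.float64(213.2449809877096))
(np.float64(332.9522551555991), np.float64(196.21026008879005))
(np.float64(297.2472903857461), np.float64(196.5412735090989))
t 14.9 q [-0.837  0.072  1.831  0.43   1.035 -1.191] p [ 0.4787 -0.2437  0.2602] z [ 0.418  0.071 -0.905] y [0.892 0.153 0.424] F [ 0.   0.5 -3.7] op 0.401
```

View pics/z13c.png

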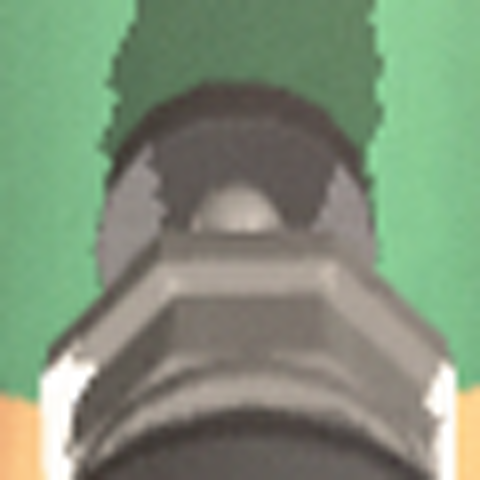

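```bash
cat >> h.py <<'E'
tipw=np.array([.5280,-.2357,.1475])+Rf@np.array([-.0003,-.0004,0])
m=np.array([-.0015,-.0016,.0922])
def goal(g): step(tipw+g*n-Rf@m,Rf)
E
python3 - <<'E'
from h import *
goal(.03);goal(.005)
E
```

```text
lin [ 0.001 -0.009  0.009] rot [ 0.0006  0.0016 -0.0032] deg 0.7
lin [ 0.002 -0.01   0.217] rot [ 0.0006  0.0016 -0.0032] deg 0.7
```

```bash
python3 -m creep '[{"linear":[0.001,-0.009,0.05],"delta_rot":[0.001,0.002,-0.003]},{"linear":[0.002,-0.01,0.12],"delta_rot":[0.001,0.002,-0.003]},{"linear":[0.002,-0.01,0.2],"delta_rot":[0.001,0.002,-0.003]},{"linear":[0.002,-0.01,0.217],"delta_rot":[0.001,0.002,-0.003]},{"linear":[0.002,-0.01,0.217],"delta_rot":[0.001,0.002,-0.003]},{"linear":[0.002,-0.01,0.217],"delta_rot":[0.001,0.002,-0.003]}]'
python3 - <<'E'
from h import *
st();goal(.005)
for nm in('wrist','scene','top'): cv2.imwrite(f'pics/{nm}14.png',viewer.camera(nm))
s=cv2.imread('pics/scene14.png');t=cv2.imread('pics/top14.png');w=cv2.imread('pics/wrist14.png')
f=lambda x:cv2.resize(x,(400,400),interpolation=cv2.INTER_CUBIC)
cv2.imwrite('pics/z14.png',np.hstack([f(s[240:290,222:272]),f(w[165:225,285:345])]))
E
```

```text
clock: 15.5
ee_pos: [0.4886, -0.2417, 0.236]
eef_rot: [[-0.18, 0.892, 0.414], [0.984, 0.163, 0.077], [0.002, 0.422, -0.907]]
ft_force: [0.3, 0.8, -2.9]
opening: 0.402
t 15.5 q [-0.818  0.106  1.856  0.441  0.982 -1.21 ] p [ 0.4886 -0.2417  0.236 ] z [ 0.414  0.077 -0.907] y [0.892 0.163 0.422] F [ 0.3  0.8 -2.9] op 0.402
lin [ 0.    -0.    -0.001] rot [-0.0004 -0.0004 -0.0002] deg 0.1
```

View pics/z14.png

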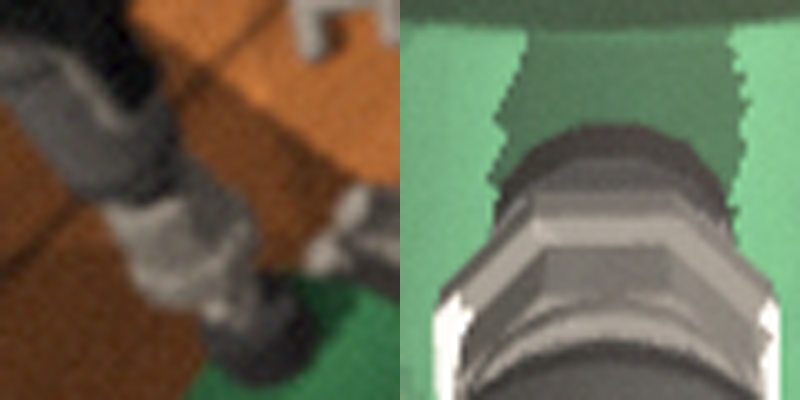

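```bash
python3 -m creep '[{"linear":[0,0,0.03],"delta_rot":[0,0,0]},{"linear":[0,0,0.06],"delta_rot":[0,0,0]},{"linear":[0,0,0.08],"delta_rot":[0,0,0]},{"linear":[0,0,0.08],"delta_rot":[0,0,0]}]'
cat >> h.py <<'E'
def ftool():
    s=r.state();f=s['ft_force']+np.array([0,0,3.4]);print('Ftool',(s['eef_rot'].T@f).round(1),'gap',((s['ee_pos']+s['eef_rot']@m-tipw)@n*1000).round(1))
E
python3 -c "
from h import *
st();ftool();goal(-.005)"
```

```text
clock: 16.05
ee_pos: [0.4924, -0.2409, 0.2271]
eef_rot: [[-0.18, 0.892, 0.414], [0.984, 0.163, 0.077], [0.002, 0.421, -0.907]]
ft_force: [0.1, -0.5, -3.3]
opening: 0.403
t 16.05 q [-0.81   0.118  1.866  0.446  0.959 -1.213] p [ 0.4924 -0.2409  0.2271] z [ 0.414  0.077 -0.907] y [0.892 0.163 0.421] F [ 0.1 -0.5 -3.3] op 0.403
Ftool [-0.5  0.  -0.1] gap -4.8
lin [-0.001  0.001  0.001] rot [-0.0004 -0.0005 -0.0002] deg 0.1
```

```bash
python3 -m creep '[{"linear":[0,0,0.015],"delta_rot":[0,0,0]},{"linear":[0,0,0.025],"delta_rot":[0,0,0]},{"linear":[0,0,0.025],"delta_rot":[0,0,0]}]'
python3 -c "
from h import *
st();ftool();goal(-.008)"
```

```text
clock: 16.35
ee_pos: [0.4939, -0.2409, 0.2246]
eef_rot: [[-0.18, 0.892, 0.415], [0.984, 0.163, 0.077], [0.001, 0.422, -0.907]]
ft_force: [0.1, -0.6, -2.9]
opening: 0.4
t 16.35 q [-0.807  0.122  1.869  0.448  0.951 -1.214] p [ 0.4939 -0.2409  0.2246] z [ 0.415  0.077 -0.907] y [0.892 0.163 0.422] F [ 0.1 -0.6 -2.9] op 0.4
Ftool [-0.6  0.2 -0.5] gap -7.8
lin [ 0.001 -0.001  0.002] rot [-0.0003 -0.0003 -0.0002] deg 0.1
```

```bash
python3 -m creep '[{"linear":[0,0,0.01],"delta_rot":[0,0,0]},{"linear":[0,0,0.02],"delta_rot":[0,0,0]},{"linear":[0,0,0.02],"delta_rot":[0,0,0]}]'
python3 -c "
from h import *
ftool()"
python3 -m creep '[{"linear":[0,0,0.01],"delta_rot":[0,0,0]},{"linear":[0,0,0.02],"delta_rot":[0,0,0]},{"linear":[0,0,0.02],"delta_rot":[0,0,0]}]'
python3 -c "
from h import *
st();ftool();goal(-.012)"
```

```text
clock: 16.65
ee_pos: [0.4951, -0.241, 0.223]
eef_rot: [[-0.18, 0.892, 0.416], [0.984, 0.163, 0.076], [0.0, 0.422, -0.906]]
ft_force: [-3.1, -0.0, 3.5]
opening: 0.403
Ftool [ 0.5  0.1 -7.5] gap -9.7
clock: 16.95
ee_pos: [0.4962, -0.2408, 0.2206]
eef_rot: [[-0.18, 0.892, 0.416], [0.984, 0.163, 0.076], [0.0, 0.422, -0.906]]
ft_force: [-0.6, -0.7, -0.8]
opening: 0.402
t 16.95 q [-0.803  0.127  1.873  0.451  0.939 -1.216] p [ 0.4962 -0.2408  0.2206] z [ 0.416  0.076 -0.906] y [0.892 0.163 0.422] F [-0.6 -0.7 -0.8] op 0.402
Ftool [-0.6  0.5 -2.7] gap -12.3
lin [ 0.004 -0.004 -0.003] rot [-0.      0.     -0.0002] deg 0.0
```

```bash
python3 -m creep '[{"linear":[0,0,0.01],"delta_rot":[0,0,0]},{"linear":[0,0,0.025],"delta_rot":[0,0,0]},{"linear":[0,0,0.025],"delta_rot":[0,0,0]}]'
python3 -c "
from h import *
ftool()"
python3 -m creep '[{"linear":[0,0,0.01],"delta_rot":[0,0,0]},{"linear":[0,0,0.025],"delta_rot":[0,0,0]},{"linear":[0,0,0.025],"delta_rot":[0,0,0]}]'
python3 -c "
from h import *
st();ftool();goal(-.018)"
```

```text
clock: 17.25
ee_pos: [0.4972, -0.2402, 0.2167]
eef_rot: [[-0.18, 0.892, 0.414], [0.984, 0.162, 0.077], [0.002, 0.422, -0.907]]
ft_force: [1.3, 0.3, -6.0]
opening: 0.402
Ftool [0.  0.1 2.9] gap -16.4
clock: 17.55
ee_pos: [0.4985, -0.2398, 0.2134]
eef_rot: [[-0.18, 0.892, 0.414], [0.984, 0.162, 0.078], [0.002, 0.421, -0.907]]
ft_force: [1.6, -0.0, -5.9]
opening: 0.401
t 17.55 q [-0.798  0.137  1.881  0.455  0.924 -1.219] p [ 0.4985 -0.2398  0.2134] z [ 0.414  0.078 -0.907] y [0.892 0.162 0.421] F [ 1.6 -0.  -5.9] op 0.401
Ftool [-0.3  0.4  2.9] gap -19.9
lin [-0.001  0.003 -0.016] rot [-0.0005 -0.0007 -0.0005] deg 0.2
```

```bash
python3 -m creep '[{"linear":[0,0,0.01],"delta_rot":[0,0,0]},{"linear":[0,0,0.02],"delta_rot":[0,0,0]},{"linear":[0,0,0.02],"delta_rot":[0,0,0]}]'
python3 -c "
from h import *
ftool()"
python3 -m creep '[{"linear":[0,0,0.01],"delta_rot":[0,0,0]},{"linear":[0,0,0.02],"delta_rot":[0,0,0]},{"linear":[0,0,0.02],"delta_rot":[0,0,0]}]' 255 120
python3 -c "
from h import *
st();ftool();goal(-.022)"
```

```text
clock: 17.85
ee_pos: [0.4992, -0.2396, 0.2117]
eef_rot: [[-0.18, 0.892, 0.414], [0.984, 0.162, 0.078], [0.002, 0.421, -0.907]]
ft_force: [-4.7, -0.3, 2.5]
opening: 0.4
Ftool [ 0.6 -1.7 -7.3] gap -21.8
clock: 18.15
ee_pos: [0.5002, -0.2395, 0.2098]
eef_rot: [[-0.18, 0.892, 0.414], [0.984, 0.163, 0.077], [0.002, 0.421, -0.907]]
ft_force: [-4.7, -1.0, 3.0]
opening: 0.394
t 18.15 q [-0.795  0.143  1.884  0.457  0.914 -1.221] p [ 0.5002 -0.2395  0.2098] z [ 0.414  0.077 -0.907] y [0.892 0.163 0.421] F [-4.7 -1.   3. ] op 0.394
Ftool [-0.1 -1.7 -7.8] gap -23.9
lin [-0.001  0.002 -0.016] rot [-0.0005 -0.0005 -0.0002] deg 0.1
```

```bash
python3 -m creep '[{"linear":[0,0,0.02],"delta_rot":[0,0,0]},{"linear":[0,0,0.04],"delta_rot":[0,0,0]},{"linear":[0,0,0.055],"delta_rot":[0,0,0]},{"linear":[0,0,0.055],"delta_rot":[0,0,0]}]'
python3 - <<'E'
from h import *
st();ftool();goal(-.0305)
for nm in('wrist','scene','top'): cv2.imwrite(f'pics/{nm}15.png',viewer.camera(nm))
s=cv2.imread('pics/scene15.png');w=cv2.imread('pics/wrist15.png')
f=lambda x:cv2.resize(x,(400,400),interpolation=cv2.INTER_CUBIC)
cv2.imwrite('pics/z15.png',np.hstack([f(s[240:290,222:272]),f(w[165:265,265:365])]))
E
```

```text
clock: 18.55
ee_pos: [0.5029, -0.2391, 0.2042]
eef_rot: [[-0.18, 0.892, 0.414], [0.984, 0.163, 0.077], [0.001, 0.421, -0.907]]
ft_force: [-7.0, -0.5, 7.3]
opening: 0.396
t 18.55 q [-0.789  0.151  1.89   0.461  0.899 -1.224] p [ 0.5029 -0.2391  0.2042] z [ 0.414  0.077 -0.907] y [0.892 0.163 0.421] F [-7.  -0.5  7.3] op 0.396
Ftool [  0.7  -1.8 -12.6] gap -30.1
lin [-0.     0.002  0.003] rot [-0.0005 -0.0003 -0.    ] deg 0.1
```

View pics/z15.png

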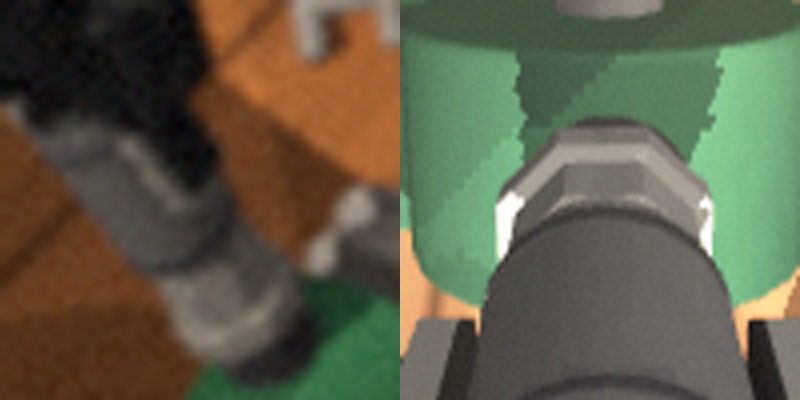

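```bash
python3 -m creep '[{"linear":[0,0,0.01],"delta_rot":[0,0,0]},{"linear":[0,0,0.01],"delta_rot":[0,0,0]}]'
python3 -c "
from h import *
ftool()"
python3 -m creep '[{"linear":[0,0,0.007],"delta_rot":[0,0,0]},{"linear":[0,0,0.007],"delta_rot":[0,0,0]},{"linear":[0,0,0.007],"delta_rot":[0,0,0]}]'
python3 -c "
from h import *
st();ftool();goal(-.0325)"
```

```text
clock: 18.9
ee_pos: [0.5031, -0.2391, 0.2038]
eef_rot: [[-0.181, 0.892, 0.414], [0.984, 0.164, 0.076], [0.0, 0.421, -0.907]]
ft_force: [-7.3, 0.1, 6.8]
opening: 0.401
Ftool [  1.4  -2.2 -12.2] gap -30.6
clock: 19.2
ee_pos: [0.5033, -0.2391, 0.2037]
eef_rot: [[-0.181, 0.892, 0.414], [0.983, 0.165, 0.076], [-0.0, 0.421, -0.907]]
ft_force: [-6.5, -0.7, 7.0]
opening: 0.4
t 19.2 q [-0.788  0.151  1.891  0.461  0.897 -1.225] p [ 0.5033 -0.2391  0.2037] z [ 0.414  0.076 -0.907] y [0.892 0.165 0.421] F [-6.5 -0.7  7. ] op 0.4
Ftool [  0.4  -1.5 -12.1] gap -30.8
lin [0.    0.001 0.014] rot [-0.0005 -0.0001  0.0004] deg 0.1
```

```bash
python3 -m creep '[{"linear":[0,0,0.012],"delta_rot":[0,0,0]},{"linear":[0,0,0.02],"delta_rot":[0,0,0]},{"linear":[0,0,0.02],"delta_rot":[0,0,0]},{"linear":[0,0,0.02],"delta_rot":[0,0,0]}]'
python3 - <<'E'
from h import *
st();ftool()
im=viewer.camera('wrist');cv2.imwrite('pics/w16.png',im);s=viewer.camera('scene')
f=lambda x:cv2.resize(x,(400,400),interpolation=cv2.INTER_CUBIC)
cv2.imwrite('pics/z16.png',np.hstack([f(s[245:285,227:267]),f(im[165:265,265:365])]))
ftool()
E
```

```text
clock: 19.6
ee_pos: [0.504, -0.239, 0.2022]
eef_rot: [[-0.182, 0.892, 0.415], [0.983, 0.165, 0.076], [-0.001, 0.421, -0.907]]
ft_force: [-8.2, -0.5, 7.2]
opening: 0.4
t 19.6 q [-0.787  0.154  1.892  0.462  0.893 -1.226] p [ 0.504  -0.239   0.2022] z [ 0.415  0.076 -0.907] y [0.892 0.165 0.421] F [-8.2 -0.5  7.2] op 0.4
Ftool [  1.  -3. -13.] gap -32.4
Ftool [  0.9  -2.8 -13.2] gap -32.4
```

View pics/z16.png

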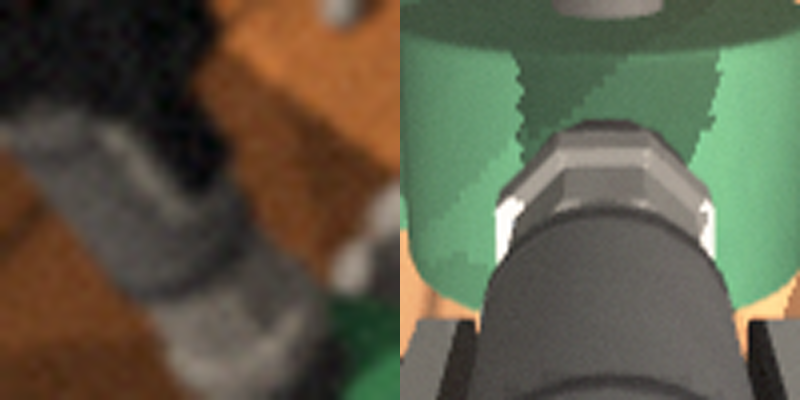

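```bash
python3 -m creep '[{"linear":[0,-0.004,0.01],"delta_rot":[0,0,0]},{"linear":[0,-0.006,0.014],"delta_rot":[0,0,0]},{"linear":[0,-0.006,0.014],"delta_rot":[0,0,0]},{"linear":[0,-0.006,0.014],"delta_rot":[0,0,0]}]'
python3 - <<'E'
from h import *
st();ftool()
im=viewer.camera('wrist');cv2.imwrite('pics/w17.png',im)
ftool()
a=cv2.imread('pics/w12.png');print([cv2.norm(0)] if 0 else '')
f=lambda x:cv2.resize(x,(400,480),interpolation=cv2.INTER_CUBIC)
cv2.imwrite('pics/z17.png',np.hstack([f(a[190:360,250:390]),f(im[190:360,250:390])]))
E
```

```text
clock: 20.1
ee_pos: [0.5042, -0.239, 0.2015]
eef_rot: [[-0.182, 0.891, 0.416], [0.983, 0.166, 0.075], [-0.002, 0.422, -0.906]]
ft_force: [-7.6, 1.2, 9.0]
opening: 0.4
t 20.1 q [-0.787  0.154  1.894  0.464  0.89  -1.229] p [ 0.5042 -0.239   0.2015] z [ 0.416  0.075 -0.906] y [0.891 0.166 0.422] F [-7.6  1.2  9. ] op 0.4
Ftool [  2.5  -1.3 -14.3] gap -33.1
Ftool [  2.1  -0.6 -14.7] gap -33.1
```

View pics/z17.png

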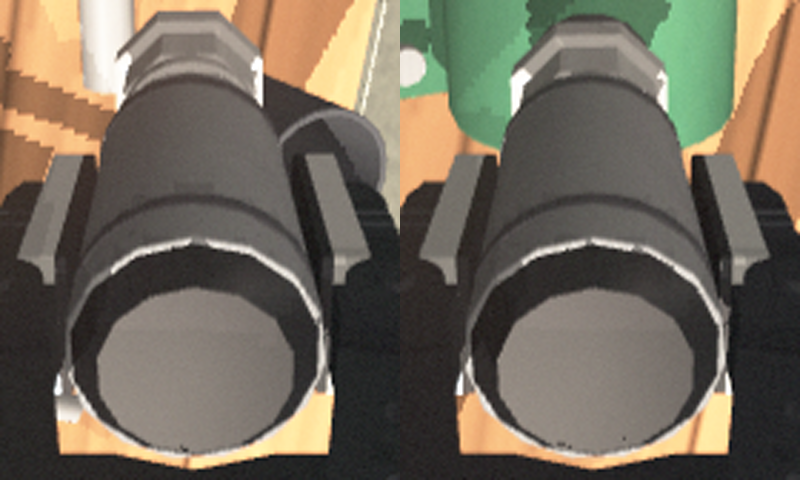

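```bash
python3 -m creep '[{"linear":[-0.003,0,0.012],"delta_rot":[0,0,0]},{"linear":[-0.003,0,0.018],"delta_rot":[0,0,0]},{"linear":[-0.003,0,0.018],"delta_rot":[0,0,0]},{"linear":[-0.003,0,0.018],"delta_rot":[0,0,0]}]'
python3 - <<'E'
from h import *
st();ftool();goal(-.033)
E
```

```text
clock: 20.55
ee_pos: [0.5047, -0.2393, 0.2016]
eef_rot: [[-0.183, 0.891, 0.416], [0.983, 0.167, 0.074], [-0.004, 0.423, -0.906]]
ft_force: [-13.4, -0.0, 17.0]
opening: 0.397
t 20.55 q [-0.787  0.154  1.894  0.464  0.888 -1.23 ] p [ 0.5047 -0.2393  0.2016] z [ 0.416  0.074 -0.906] y [0.891 0.167 0.423] F [-13.4  -0.   17. ] op 0.397
Ftool [  2.3  -3.3 -24.1] gap -33.2
lin [ 0.005 -0.003 -0.002] rot [0.0001 0.0006 0.0013] deg 0.3
```

```bash
python3 -m creep '[{"linear":[0.004,-0.003,0.008],"delta_rot":[0,0,0.001]},{"linear":[0.004,-0.003,0.008],"delta_rot":[0,0,0.001]},{"linear":[0.004,-0.003,0.008],"delta_rot":[0,0,0.001]},{"linear":[0.004,-0.003,0.008],"delta_rot":[0,0,0.001]},{"linear":[0.004,-0.003,0.008],"delta_rot":[0,0,0.001]},{"linear":[0.004,-0.003,0.008],"delta_rot":[0,0,0.001]}]'
python3 - <<'E'
from h import *
st();ftool()
s=r.state();print('tool vs n deg',np.degrees(np.arccos(-s['eef_rot'][:,2]@n)))
for nm in('wrist','scene','top'): cv2.imwrite(f'pics/{nm}18.png',viewer.camera(nm))
w=cv2.imread('pics/wrist18.png')
cv2.imwrite('pics/z18.png',np.hstack([cv2.resize(cv2.imread('pics/scene18.png')[235:295,215:275],(400,400),interpolation=cv2.INTER_CUBIC),cv2.resize(w[170:270,265:365],(400,400),interpolation=cv2.INTER_CUBIC)]))
ftool()
E
```

```text
clock: 21.15
ee_pos: [0.5046, -0.2391, 0.2017]
eef_rot: [[-0.181, 0.891, 0.417], [0.984, 0.165, 0.073], [-0.004, 0.423, -0.906]]
ft_force: [-8.4, 0.2, 8.8]
opening: 0.398
t 21.15 q [-0.786  0.154  1.895  0.464  0.887 -1.228] p [ 0.5046 -0.2391  0.2017] z [ 0.417  0.073 -0.906] y [0.891 0.165 0.423] F [-8.4  0.2  8.8] op 0.398
Ftool [  1.7  -2.3 -14.6] gap -33.1
tool vs n deg 0.1823381139340922
Ftool [  0.7  -2.  -14.9] gap -33.1
```

View pics/z18.png

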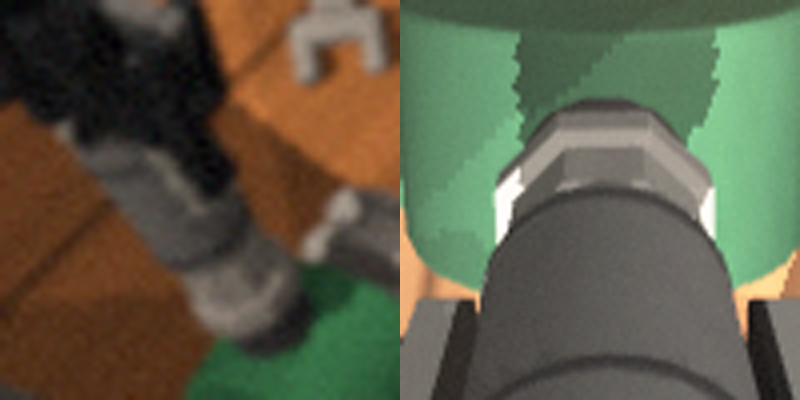

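View pics/top18.png

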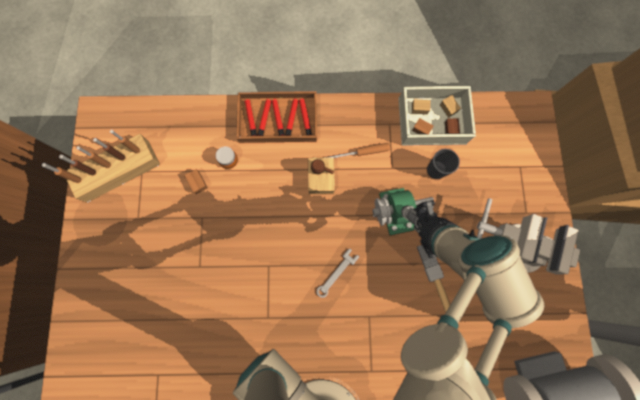

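The nose face lies on the dark shoulder (scene crop at about (270,335)), the grip has closed up on the nose, and the other things are where they were. Force and pose are steady, so I'm handing in.

```bash
python3 -c "
from h import *
st();ftool();print(r.close_job())"
```

```text
t 21.3 q [-0.786  0.154  1.895  0.464  0.887 -1.228] p [ 0.5046 -0.2391  0.2017] z [ 0.417  0.073 -0.906] y [0.891 0.165 0.423] F [-8.1 -0.7  9.3] op 0.397
Ftool [  0.7  -2.  -14.9] gap -33.1
the job is handed in; nothing more can be done
None
```

I stood the gun on its nose and let go of it. Then I took it again from above, pressed it straight along the nipple's axis onto the nipple, and handed the job in at 21.3 s while still gripping it at 120 N and pushing.

**Standing:** After I let go and drew the gripper back, the wrist, scene and top pictures all showed the gun upright on its own.

**Snap and seat:** The push rose to about 7.5 N, then turned to a slight inward pull of about 3 N as the nose passed over the catch balls. The nose met the shoulder about 21 to 22 mm past the tip, where 22 mm was expected.

**Spring:** I found the hard stop at 33.2 mm of travel, which puts the stroke at about 12 mm, and eased the push back to about 15 N. At hand-in the travel was 33.1 mm, so the spring is at or very near its end stop, possibly fully in rather than nearly.

**Alignment and grip:** The tool was 0.2° off the nipple axis I had estimated, and the sideways force was about 2 N. The gun had not slipped in the pads.

**Disagreements:**
- The views differed by 2 to 4 mm on where the gun and the nipple were. I aligned the two by comparing them within the same wrist picture.
- The tilt I read directly off the nipple was about 3° from the known 25° geometry, at pixel-noise level. I used the geometry.
- The final axial force, about 15 N, is above the spring's 12.6 N. That fits light contact with the end stop or a small sensor offset.

The other things on the bench looked unmoved in the last top picture; the arm partly hid the tool lying near the pedestal.

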